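# Pack long and short heatsinks in the divided tote

## Robot

A 6-joint arm with a two-finger parallel gripper is mounted at the origin on a cart in front of the work surface, level with it; the furniture and walls round the work are solid. World frame = base frame: x ahead of the robot, y to its left, z up, the work surface at z = 0. Lengths are in m, angles in rad, forces in N, time in s.
With the tool pointing down it reaches from about 0.225 to 0.875 m from the base axis. Payload 3.4 kg.
Tool frame: the origin (TCP) lies at the very end of the fingers, on their centre line; the grasp point (between the pads) lies behind it (manip.grasp_offset is the z of the grasp point in the tool frame, in m); z points along the fingers, y is the line along which they close (so a half turn about z gives the same grasp; the last joint's range is limited). The gripper opens to 85 mm and grips with 20 to 120 N. Pads are 22 mm wide; open, the fingers measure 114 mm over their backs; the gripper's body (76 mm by 85 mm) begins 54 mm behind the grasp point. The pads swing forward as they close: fully open they stand 13 mm farther back than shut.
Start: joints at [-1.318, 0.276, 1.505, -0, 1.361, -0.121], TCP at [0.21, -0.535, 0.195] pointing down, gripper open.
Joint ranges: [-2.89, 2.89], [-0.75, 2.08], [0.22, 2.7], [-1.18, 4.32], [0.11, 2.71], [-2.7, 2.7]. Speed limits (rad/s): [2.57, 2.57, 3.14, 3.14, 3.14, 3.14].

## Interface

Orientations are given as a unit quaternion [w, x, y, z].
In Python, from rig import manip gives the robot as it stands.
- The arm moves only by the shell command python3 -m pendant 'ROWS' [FORCE]. ROWS is JSON, a list of rows, each an object of numbers: "dx", "dy", "dz": the shift along the tool's x, y, z in m; "rx", "ry", "rz": the turn, a rotation vector about the tool's x, y, z in degrees; "hand": the finger opening in m, from 0 to 0.0854. In form: [{"dx": .., "dy": .., "dz": .., "rx": .., "ry": .., "rz": .., "hand": ..}, ...]. A call has 1 to 12 rows; each row shifts and turns the commanded pose from where the row before left it, along the tool's axes as they then stand; what a row does not reach is not made up. A row lasts 1/12 s, in which the tool goes at most 41.7 mm and 7.16 degrees, less where a joint would pass 70% of its speed; a pose out of reach is approached as far as the arm can. A call is refused whole if a number of a shift passes 0.0417 or a number of a turn 7.16, either way. A call with a gripper value outside its range is refused whole. The fingers move at their own pace and stop on an object; FORCE is the grip in N (left out, the last holds). Time passes only in rows, so rows that do not move let the fingers close. It gives the time, the measured TCP pose, the force, the opening and the grip force at its end, in the units of the state.
- manip.get_state(): the state, without advancing time (a new reading comes with each control period).
- manip.get_image(name): name is "side" or "top"; returns a dict with "frame" (480x640x3 uint8, red, green, blue), "fx", "fy", "cx", "cy" (pixels), "position" and "attitude" of the camera in the world. Camera axes: x right, y up, looking along -z (the intrinsics and any distortion apply to the point x, -y, -z); pixel columns grow to the right and rows downward; lengths in m; the calibration is good to about 2 mm. A picture is of the moment at which its call begins. There is no depth.
- manip.sign_off(): hands the job in; it is judged then, once.
The state is a dict: "clock": time; "qpos": joint angles; "qd": joint speeds; "effort": joint torques, N m; "position": TCP position; "ee_rot": TCP orientation; "contact_force": force on the tool from outside, world axes, zero at the start; "moment": the same for the moment, N m; "width": finger opening in m; "gripper_force": force on a finger pad.
Only numpy, scipy, OpenCV 4.12 (cv2) and the standard library are available. Lean on these libraries where they do the work, as an engineer would, in place of code of your own. Each camera call takes 0.05 s, during which the arm holds its last target. There are 200 camera calls.

## Task

Pack the two long and the two short black heatsinks into the blue tote, fins up and flat on its floor: the long ones side by side, lengthwise, at the end whose card shows a long heatsink, the short ones at the end whose card shows a short one. Its grey divider stands near the middle, so slide it over towards the short-heatsink end to a place where both sorts fit. Leave the bare grey heatsink where it lies.

Things in the scene. Friction and masses are not known exactly. Their poses are not given: they have to be found in the camera images.
- tote: blue open tote, fixed to the bench; origin at the centre of its underside, on the bench; inside 138 mm wide (its x, -69 to 69) by 244 mm long (its y, -122 to 122); floor at z = 4 mm, walls 4 mm thick, rim at z = 42 mm; a 22 mm ledge at rim height at each end carries a card. At yaw 0 its y is world y
- divider (a joint): grey cross divider that slides stiffly (4 N) on the tote's long rims and stays where left: m along the tote's y from the middle, -0.075 to 0.075. Plate 6 mm thick, down to the floor; 12 mm thick bar across its top, 42 to 48 mm above the tote's underside. At value d the +y bay runs from y = d + 3 mm to 122 mm, the -y bay from -122 mm to d - 3 mm
- divider_grip (a point): centre of the finger grip in the middle of the divider, 56 mm above the tote's underside: an upright grip 44 mm (tote x) by 12 mm (tote y), its top 66 mm and its foot 48 mm above the tote's underside; pinch it from above, closing along the tote's y, and draw it along
- card_long: white card 100 x 19 mm, held in the pocket on top of one end ledge of the tote, with a dark drawing of a long heatsink (84 mm wide); it marks the end of the tote where the long heatsinks go. It may be at either end. Origin at the centre of the card
- card_short: white card 100 x 19 mm, held in the pocket on top of one end ledge of the tote, with a dark drawing of a short heatsink (26 mm wide); it marks the end of the tote where the short heatsinks go. It may be at either end. Origin at the centre of the card
- long_a: one of the two long heatsinks: black anodised finned heatsink, a cut of extrusion 142 mm long (x) by 30 wide (y) by 26 high (z); 5 mm base with 5 fins running along x, set back 8 mm from both ends (over x the fins, 26 high, cover the middle 126 mm); origin at the centre of its underside; rigid, 0.16 kg, grip across its 30 mm width
- long_b: the other long one: black anodised finned heatsink, a cut of extrusion 142 mm long (x) by 30 wide (y) by 26 high (z); 5 mm base with 5 fins running along x, set back 8 mm from both ends (over x the fins, 26 high, cover the middle 126 mm); origin at the centre of its underside; rigid, 0.16 kg, grip across its 30 mm width
- short_a: one of the two short heatsinks: black anodised finned heatsink, a cut of extrusion 60 mm long (x) by 30 wide (y) by 26 high (z); 5 mm base with 5 fins running along x, set back 8 mm from both ends (over x the fins, 26 high, cover the middle 44 mm); origin at the centre of its underside; rigid, 0.08 kg, grip across its 30 mm width
- short_b: the other short one: black anodised finned heatsink, a cut of extrusion 60 mm long (x) by 30 wide (y) by 26 high (z); 5 mm base with 5 fins running along x, set back 8 mm from both ends (over x the fins, 26 high, cover the middle 44 mm); origin at the centre of its underside; rigid, 0.08 kg, grip across its 30 mm width
- grey_heatsink: bystander: bare grey aluminium heatsink of a wider pattern, 60 x 50 x 26 mm, origin at the centre of its underside; belongs to another job, stays where it lies. Behind the row of heatsinks stands a fixed rework station, 115 mm high, its front at x = 0.56 m (y 0.21 to 0.43): lift long parts clear of it
There are look-alikes about, which are no part of the job. Leave any turquoise look-alike of the short_b alone.

How it is judged:
By the outcome, as a careful person would: the job done as asked, in the order asked, and still so for the second after the job is handed in, with the robot touching nothing.
It also fails if it takes over 125 s, if anything falls off the work surface, if the arm or the gripper's body presses on something with over 40 N, if the wrist force passes 120 N, or if a joint passes its speed limit or range.

## Working session

There is one attempt and no reset: what is moved stays moved. The work goes in short steps, Python scripts to look and compute and a shell command to move; the robot and the scene stay as the last step left them, time stands still between calls to the robot, and variables do not carry over. Pictures are saved under pics/ and viewed, at most 14 in all, crops included, and the job is handed in when it is done.

```bash
mkdir -p pics; ls; python3 - <<'E'
from rig import manip
import cv2
s=manip.get_state(); print({k:s[k] for k in('clock','position','ee_rot','width')}, manip.grasp_offset)
for n in("top","side"):
    im=manip.get_image(n); print(n,{k:im[k] for k in im if k!='frame'})
    cv2.imwrite(f"pics/{n}0.png",im['frame'][:,:,::-1])
E
```

```text
pics
{'clock': 0.0, 'position': array([ 0.20979871, -0.53471739,  0.19453518]), 'ee_rot': array([-9.15962490e-04,  9.82587588e-01,  1.85797709e-01, -5.98260074e-05]), 'width': 0.08551975740125489} -0.0187
top {'fx': 527.5177627239551, 'fy': 527.5177627239551, 'cx': 313.71242075509673, 'cy': 234.09724025158982, 'position': array([0.43640436, 0.06850051, 1.22165698]), 'attitude': array([-0.69511753, -0.07654901,  0.06396417,  0.71194133])}
side {'fx': 549.7812558361496, 'fy': 549.7812558361496, 'cx': 317.2664764496161, 'cy': 242.58614453454592, 'position': array([0.52371961, 1.21203496, 0.94104371]), 'attitude': array([-0.05093673, -0.01709698,  0.44961782,  0.89160359])}
```

View pics/top0.png

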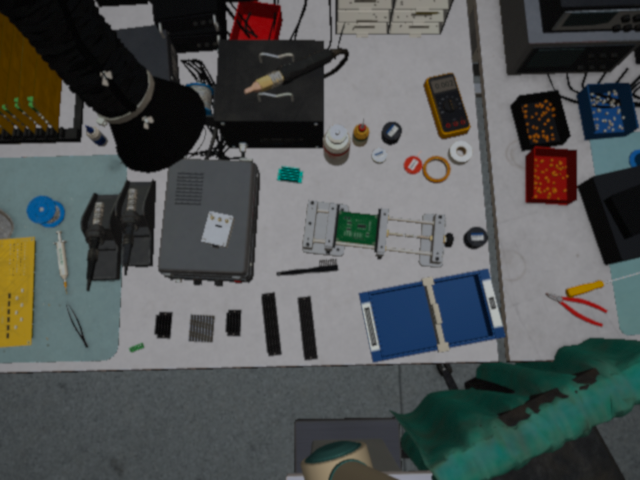

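View pics/side0.png

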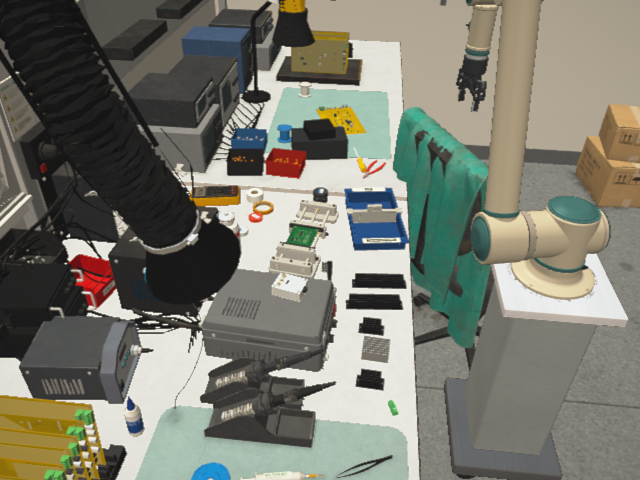

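The top view shows the shorts at (163,324) and (233,322), with the grey part at (202,328) between them. The longs are at (272,324) and (307,327), and the tote is around (432,315). Next I'll zoom in for the cards and edges.

```bash
cat > h.py <<'E'
import numpy as np, cv2
from rig import manip
from scipy.spatial.transform import Rotation as R
def rot(q): return R.from_quat(np.r_[q[1:],q[0]])
def ray(im,u,v):
    d=rot(im['attitude']).apply([(u-im['cx'])/im['fx'],-(v-im['cy'])/im['fy'],-1.]); return im['position'],d
def at(im,u,v,z):
    p,d=ray(im,u,v); return p+d*(z-p[2])/d[2]
def proj(im,P):
    c=rot(im['attitude']).inv().apply(np.atleast_2d(P)-im['position'])
    return np.c_[im['cx']-im['fx']*c[:,0]/c[:,2], im['cy']+im['fy']*c[:,1]/c[:,2]]
def tri(a,ua,b,ub):
    p,d=ray(a,*ua);q,e=ray(b,*ub); s=np.linalg.lstsq(np.c_[d,-e],q-p,rcond=None)[0]
    A=p+s[0]*d;B=q+s[1]*e; return (A+B)/2,np.linalg.norm(A-B)
E
python3 - <<'E'
import cv2
a=cv2.imread('pics/top0.png');b=cv2.imread('pics/side0.png')
c=cv2.resize(a[262:372,130:330],None,fx=4,fy=4,interpolation=cv2.INTER_CUBIC)
cv2.imwrite('pics/c1.png',c)
d=cv2.resize(a[262:372,345:515],None,fx=4,fy=4,interpolation=cv2.INTER_CUBIC)
e=cv2.resize(b[180:255,335:415],None,fx=4,fy=4,interpolation=cv2.INTER_CUBIC)
import numpy as np
o=np.zeros((600,800,3),'u1');
d=d[:, :480+200]; 
o[:440,:680]=d[:440,:680]; cv2.imwrite('pics/c2.png',o[:440,:680])
f=cv2.resize(b[180:400,335:415],(320*1,880),interpolation=cv2.INTER_CUBIC)
o=np.zeros((600,680,3),'u1'); o[:300,:320]=f[:300]; o[:520,340:660]=f[360:880]; cv2.imwrite('pics/c3.png',o)
E
```

```text
(no output)
```

View pics/c1.png

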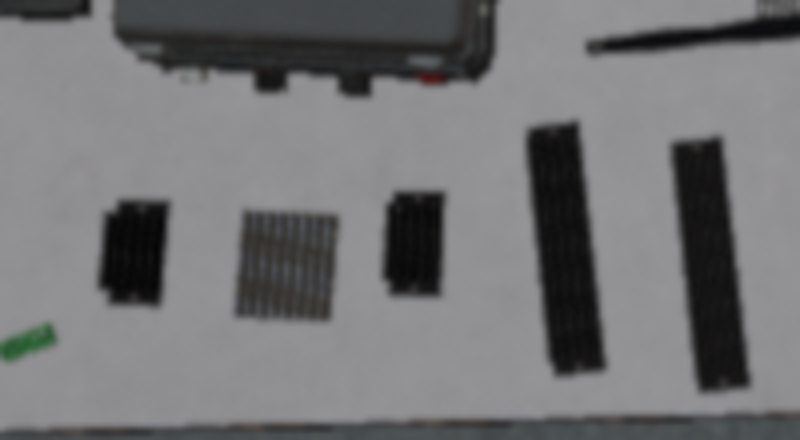

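View pics/c2.png

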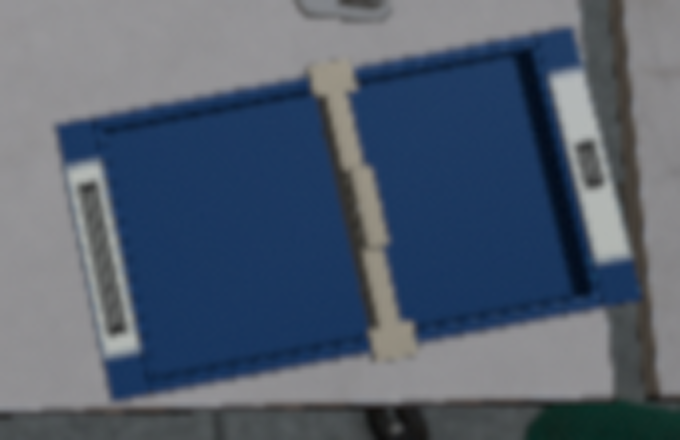

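View pics/c3.png

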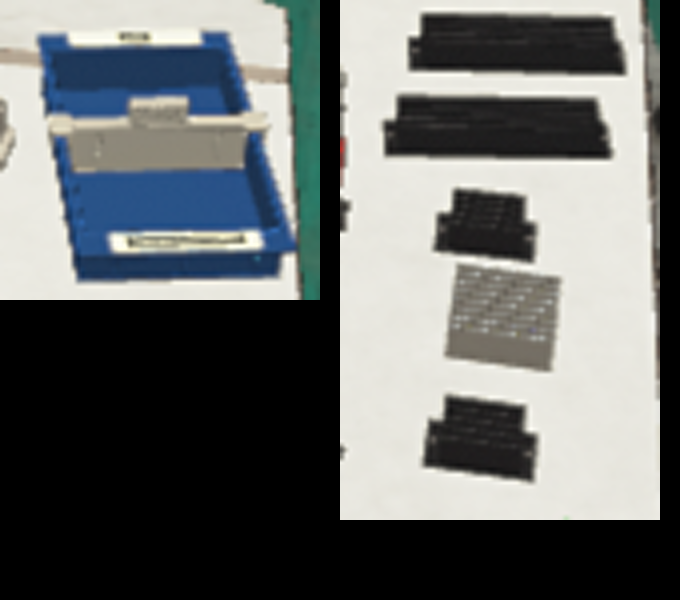

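The long card is at the tote's +y (left) end and the short card at its −y end, so the divider goes towards world −y. Next I'll fit poses to the silhouettes in both views.

```bash
cat > fit.py <<'E'
from h import *
from scipy.optimize import minimize
def box(L,W,z0,z1): return np.array([[sx*L/2,sy*W/2,z] for sx in(-1,1) for sy in(-1,1) for z in(z0,z1)])
def fit(ims,L,guess,thr=(0.5,)):
    parts=[box(L,.03,0,.005),box(L-.016,.03,.005,.026)]
    data=[]
    for im in ims:
        c=proj(im,np.r_[guess[:2],.013])[0]; r=int(.6*L*im['fx']/np.linalg.norm(im['position']-np.r_[guess[:2],0]))+8
        u0,v0=int(c[0])-r,int(c[1])-r
        g=cv2.cvtColor(im['frame'],cv2.COLOR_RGB2GRAY)[v0:v0+2*r,u0:u0+2*r].astype(float)
        data.append((im,u0,v0,r,g))
    S=8
    def ren(p,im,u0,v0,r):
        m=np.zeros((2*r*S,2*r*S),np.uint8); Rz=R.from_euler('z',p[2])
        for b in parts:
            uv=proj(im,Rz.apply(b)+[p[0],p[1],p[3]])
            q=((uv-[u0,v0]+.5)*S-.5)
            cv2.fillConvexPoly(m,cv2.convexHull(np.round(q*16).astype(np.int32)),255,shift=4)
        return cv2.resize(m,(2*r,2*r),interpolation=cv2.INTER_AREA)/255.
    def cost(p):
        e=0
        for im,u0,v0,r,g in data:
            m=ren(p,im,u0,v0,r); near=cv2.dilate(m,np.ones((9,9)))>0
            bg=np.median(g[near&(m==0)]) if (near&(m==0)).any() else 150
            fg=np.median(g[m>.99]) if (m>.99).any() else 20
            a=np.clip((bg-g)/(bg-fg),0,1); e+=((a-m)[near]**2).sum()
        return e
    p=np.array(guess,float)
    for st in (.008,.003):
        sim=np.vstack([p]+[p+d for d in np.diag([st,st,.1 if st>.005 else .03,st])])
        p=minimize(cost,p,method='Nelder-Mead',options=dict(initial_simplex=sim,maxiter=300,xatol=1e-4,fatol=1e-3)).x
    return p,cost(p)
E
python3 - <<'E'
from fit import *
T=manip.get_image('top');S=manip.get_image('side')
c1=lambda X,Y:(130+X/4-.4,262+Y/4-.4)
for n,L,c,y in(('shortL',.06,(135,252),0),('shortR',.06,(415,244),0),('longL',.142,(566,250),0.1),('longR',.142,(710,265),.1)):
    g=at(T,*c1(*c),.013)
    for ims in([T,S],):
        p,e=fit(ims,L,[g[0],g[1],y,0.]); print(n,p.round(4),np.degrees(p[2]).round(1),round(e,2))
g=at(T,*c1(287,265),.02);print('grey',g)
t=lambda X,Y:(345+X/4-.4,262+Y/4-.4); s=lambda X,Y:(335+X/4-.4,180+Y/4-.4)
for n,a,b in(('+y far',(57,125),(78,280-25)),('-y far',(575,28),(40,38)),('-y near',(640,298),(230,33)),('+y near',(112,398),(295,250)),
  ('divbar far',(332,76),(62,122)),('divbar near',(392,340),(258,120)),('grip',(370,205),(159,100))):
    p,e=tri(T,t(*a),S,s(*b)); print(n,p.round(4),round(e,4),at(T,*t(*a),.042).round(4))
E
```

```text
shortL [ 0.4798  0.4347 -0.0588  0.    ] -3.4 28.83
shortR [ 4.811e-01  2.751e-01 -3.910e-02 -4.000e-04] -2.2 39.03
longL [ 0.4768  0.1893  0.1012 -0.0008] 5.8 45.16
longR [ 0.4662  0.1072  0.0958 -0.0014] 5.5 40.86
grey [0.47018944 0.34519179 0.02      ]
+y far [ 0.5385 -0.0109  0.0384] 0.0006 [ 0.5385 -0.0106  0.042 ]
-y far [ 0.5853 -0.3043  0.0341] 0.0029 [ 0.5858 -0.3019  0.042 ]
-y near [ 0.435  -0.3254  0.038 ] 0.004 [ 0.437  -0.3242  0.042 ]
+y near [ 0.3895 -0.0349  0.039 ] 0.0009 [ 0.3901 -0.0347  0.042 ]
divbar far [ 0.5601 -0.1638  0.0472] 0.0029 [ 0.5622 -0.1649  0.042 ]
divbar near [ 0.4155 -0.1871  0.046 ] 0.0043 [ 0.4175 -0.1881  0.042 ]
grip [ 0.4889 -0.1764  0.0642] 0.0012 [ 0.4905 -0.1812  0.042 ]
```

```bash
cat > go.py <<'E'
import sys
from h import *
s=manip.get_state(); m=rot(s['ee_rot']).as_matrix(); yaw=np.degrees(np.arctan2(m[1,0],m[0,0]))
print('t',round(s['clock'],2),'pos',s['position'].round(4),'yaw',round(yaw,2),'tilt',np.degrees(m[:2,2]).round(2),'w',round(s['width'],4),'f',np.round(s['contact_force'],1),'g',np.round(s['gripper_force'],1))
if len(sys.argv)>1:
    x,y,z,t=map(float,sys.argv[1:5]); d=np.array([x,y,z])-s['position']
    print('rz',round(yaw-t,2)); 
    for nm,a in(('before',yaw),('after',t)):
        a=np.radians(a); print(nm,'dx %.4f dy %.4f dz %.4f'%(d[0]*np.cos(a)+d[1]*np.sin(a),d[0]*np.sin(a)-d[1]*np.cos(a),-d[2]))
E
python3 go.py .489 -.176 .12 9.05
```

```text
t 0.2 pos [ 0.2099 -0.535   0.1949] yaw 21.42 tilt [-0.02  0.06] w 0.0852 f [-0.3  0.   0.2] g 0.0
rz 12.37
before dx 0.3909 dy -0.2323 dz 0.0749
after dx 0.3321 dy -0.3106 dz 0.0749
```

```bash
python3 -m pendant '[{"rz":6.2,"hand":0.05},{"rz":6.2},{"dx":0.02,"dy":-0.02},{"dx":0.027,"dy":-0.025},{"dx":0.027,"dy":-0.025},{"dx":0.027,"dy":-0.025},{"dx":0.027,"dy":-0.025},{"dx":0.027,"dy":-0.025},{"dx":0.027,"dy":-0.025},{"dx":0.027,"dy":-0.025}]' 60; python3 -m pendant '[{"dx":0.027,"dy":-0.025},{"dx":0.027,"dy":-0.025},{"dx":0.027,"dy":-0.025},{"dx":0.027,"dy":-0.025},{"dx":0.015,"dy":-0.015},{}]'; python3 go.py .489 -.176 .12 9.05
```

```text
t 0.2 pos [ 0.2099 -0.535   0.1949] yaw 21.42 tilt [-0.02  0.06] w 0.0852 f [-0.3  0.   0.2] g 0.0
rz 12.37
before dx 0.3909 dy -0.2323 dz 0.0749
after dx 0.3321 dy -0.3106 dz 0.0749invalid input
invalid input
```

```bash
python3 -m pendant '[{"dx":0,"dy":0,"dz":0,"rx":0,"ry":0,"rz":6.2,"hand":0.05},{"dx":0,"dy":0,"dz":0,"rx":0,"ry":0,"rz":6.2,"hand":0.05}]' 60;python3 -m pendant '[{"rz":0.0,"hand":0.05}]'; python3 -m pendant '[{"dx":0.02,"dy":-0.02,"dz":0,"rx":0,"ry":0,"rz":0}]'; python3 go.py .489 -.176 .12 9.05
```

```text
clock: 0.37
position: [0.2099, -0.5351, 0.1951]
ee_rot: [-0.0, 0.997, 0.076, -0.0]
contact_force: [-1.4, -0.2, 0.1]
width: 0.0642
gripper_force: 0.0
t 0.37 pos [ 0.2099 -0.5351  0.1951] yaw 8.72 tilt [-0.01  0.03] w 0.0642 f [-1.4 -0.2  0.1] g 0.0
rz -0.33
before dx 0.3303 dy -0.3127 dz 0.0751
after dx 0.3321 dy -0.3108 dz 0.0751invalid input
invalid input
```

All seven keys are required in every row.

```bash
python3 -m pendant '[{"dx":0.0275,"dy":-0.026,"dz":0,"rx":0,"ry":0,"rz":0,"hand":0.05},{"dx":0.0275,"dy":-0.026,"dz":0,"rx":0,"ry":0,"rz":0,"hand":0.05},{"dx":0.0275,"dy":-0.026,"dz":0,"rx":0,"ry":0,"rz":0,"hand":0.05},{"dx":0.0275,"dy":-0.026,"dz":0,"rx":0,"ry":0,"rz":0,"hand":0.05},{"dx":0.0275,"dy":-0.026,"dz":0,"rx":0,"ry":0,"rz":0,"hand":0.05},{"dx":0.0275,"dy":-0.026,"dz":0,"rx":0,"ry":0,"rz":0,"hand":0.05},{"dx":0.0275,"dy":-0.026,"dz":0,"rx":0,"ry":0,"rz":0,"hand":0.05},{"dx":0.0275,"dy":-0.026,"dz":0,"rx":0,"ry":0,"rz":0,"hand":0.05},{"dx":0.0275,"dy":-0.026,"dz":0,"rx":0,"ry":0,"rz":0,"hand":0.05},{"dx":0.0275,"dy":-0.026,"dz":0,"rx":0,"ry":0,"rz":0,"hand":0.05},{"dx":0.0275,"dy":-0.026,"dz":0,"rx":0,"ry":0,"rz":0,"hand":0.05},{"dx":0.0275,"dy":-0.026,"dz":0.01,"rx":0,"ry":0,"rz":0,"hand":0.05}]' >/dev/null; python3 -m pendant '[{"dx":0,"dy":0,"dz":0.03,"rx":0,"ry":0,"rz":0,"hand":0.05},{"dx":0,"dy":0,"dz":0.03,"rx":0,"ry":0,"rz":0,"hand":0.05},{"dx":0,"dy":0,"dz":0,"rx":0,"ry":0,"rz":0,"hand":0.05}]';  python3 go.py .489 -.176 .038 9.05
```

```text
clock: 1.62
position: [0.4832, -0.1724, 0.1203]
ee_rot: [-0.003, 0.997, 0.08, -0.005]
contact_force: [-1.7, 0.3, -0.7]
width: 0.05
gripper_force: 0.0
t 1.62 pos [ 0.4832 -0.1724  0.1203] yaw 9.14 tilt [-0.59  0.29] w 0.05 f [-1.7  0.3 -0.7] g 0.0
rz 0.09
before dx 0.0052 dy 0.0045 dz 0.0823
after dx 0.0052 dy 0.0045 dz 0.0823
```

```bash
python3 -m pendant '[{"dx":0.005,"dy":0.0045,"dz":0.02,"rx":0,"ry":0,"rz":0,"hand":0.05},{"dx":0,"dy":0,"dz":0.02,"rx":0,"ry":0,"rz":0,"hand":0.05},{"dx":0,"dy":0,"dz":0.02,"rx":0,"ry":0,"rz":0,"hand":0.05},{"dx":0,"dy":0,"dz":0.02,"rx":0,"ry":0,"rz":0,"hand":0.05},{"dx":0,"dy":0,"dz":0,"rx":0,"ry":0,"rz":0,"hand":0.05},{"dx":0,"dy":0,"dz":0,"rx":0,"ry":0,"rz":0,"hand":0.0},{"dx":0,"dy":0,"dz":0,"rx":0,"ry":0,"rz":0,"hand":0.0},{"dx":0,"dy":0,"dz":0,"rx":0,"ry":0,"rz":0,"hand":0.0},{"dx":0,"dy":0,"dz":0,"rx":0,"ry":0,"rz":0,"hand":0.0},{"dx":0,"dy":0,"dz":0,"rx":0,"ry":0,"rz":0,"hand":0.0}]' 40;  python3 go.py .489 -.176 .038 9.05
```

```text
clock: 2.45
position: [0.4933, -0.1795, 0.0466]
ee_rot: [0.001, 0.997, 0.079, 0.001]
contact_force: [0.3, 0.3, -0.3]
width: -0.0
gripper_force: 0.0
t 2.45 pos [ 0.4933 -0.1795  0.0466] yaw 9.01 tilt [ 0.11 -0.06] w -0.0 f [ 0.3  0.3 -0.3] g 0.0
rz -0.04
before dx -0.0037 dy -0.0042 dz 0.0086
after dx -0.0037 dy -0.0042 dz 0.0086
```

```bash
python3 - <<'E'
from h import *
a=manip.get_image('top')['frame'][252:372,345:515,::-1];b=manip.get_image('side')['frame'][130:260,320:430,::-1]
a=cv2.resize(a,None,fx=4,fy=4,interpolation=2)[:, :];b=cv2.resize(b,None,fx=4,fy=4,interpolation=2)
o=np.zeros((600,800,3),np.uint8); o[:480,:440]=a[:480,120:560]; o[:520,440:800]=b[:520,40:400]; cv2.imwrite('pics/d1.png',o)
E
```

```text
(no output)
```

View pics/d1.png

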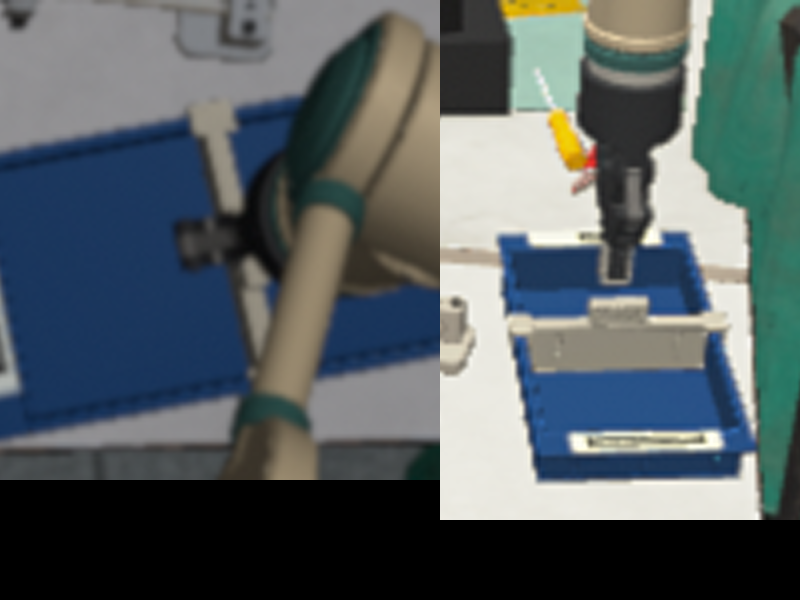

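The side view shows the closed fingertips at crop (618,282), above and beyond the grip at (618,305). I'll check this against the projection of the reported TCP.

```bash
python3 - <<'E'
from h import *
s=manip.get_state();p=s['position'];S=manip.get_image('side');T=manip.get_image('top')
print(p,s['qpos'],s['width'])
m=rot(s['ee_rot']).as_matrix()
for off in(0,-.0187,-.05,-.1): 
  P=p+m[:,2]*off; a=proj(S,P)[0]; b=proj(T,P)[0]; print(off,'side crop',(a-[320,130])*4+[400,0],'top crop',(b-[345,252])*4-[120,0])
print(tri(T,(345+(240+120)/4-.4,252+235/4),S,(374.5,200.5)))
E
```

```text
[ 0.49300322 -0.17933688  0.04610049] [-4.81519691e-01  3.30641925e-01  1.83465030e+00 -6.62862914e-05
  9.74937975e-01  9.31978579e-01] -3.642058935048982e-05
0 side crop [609.33378993 316.26482989] top crop [246.32545675 238.46942137]
-0.0187 side crop [611.25085675 295.11794965] top crop [253.50365304 236.66244384]
-0.05 side crop [614.51887145 259.06896346] top crop [266.04879351 233.50443785]
-0.1 side crop [619.89898755 199.72169935] top crop [287.59357964 228.0809383 ]
(array([ 0.49113838, -0.16703302,  0.0844388 ]), np.float64(0.003885678876655645))
```

```bash
python3 - <<'E'
from h import *
a=manip.get_image('top')['frame'][290:345,380:445,::-1];b=manip.get_image('side')['frame'][140:225,345:395,::-1]
a=cv2.resize(a,None,fx=7,fy=7,interpolation=2);b=cv2.resize(b,None,fx=7,fy=7,interpolation=2)
o=np.zeros((600,800,3),np.uint8); o[:385,:440]=a[:385,:440]; o[:595,445:795]=b[:595,:350]; cv2.imwrite('pics/d2.png',o)
E
```

```text
(no output)
```

View pics/d2.png

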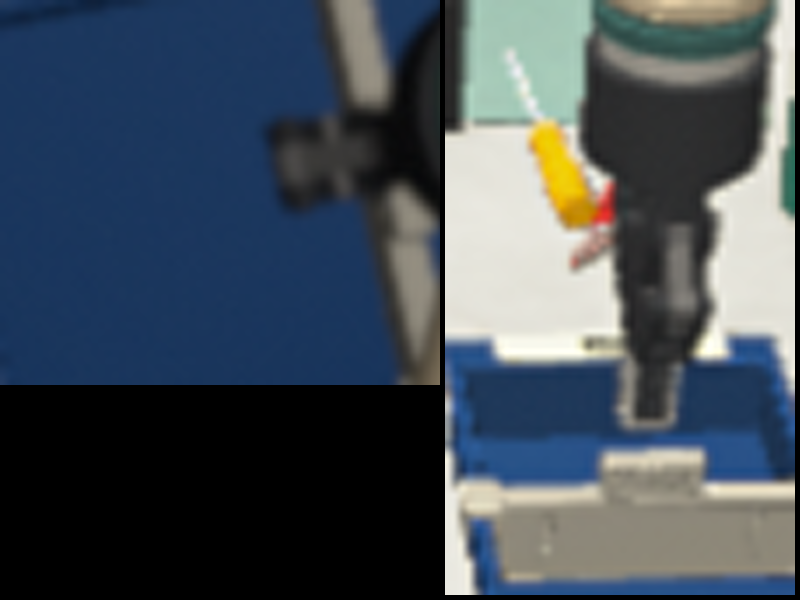

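```bash
python3 - <<'E'
from h import *
S=manip.get_image('side');T=manip.get_image('top');s=manip.get_state()
for v in(255,285,315):print('knuckle',tri(T,(420.7,313.6),S,(378.9,140+v/7)))
print('tip on axis z for v=200.7:',[ (z,proj(S,np.r_[s['position'][:2],z])[0].round(1)) for z in(.046,.06,.07,.08)])
print('grip',tri(T,(345+370/4-.4,262+205/4-.4),S,(375,205)))
print(s['position'])
E
```

```text
knuckle (array([ 0.483646  , -0.11778053,  0.19292325]), np.float64(0.0015742232504327453))
knuckle (array([ 0.4833923 , -0.1203969 ,  0.17810602]), np.float64(0.0002730985069717612))
knuckle (array([ 0.48313493, -0.12304728,  0.16307904]), np.float64(0.0021471139127765665))
tip on axis z for v=200.7: [(0.046, array([372.5, 209.1])), (0.06, array([372.8, 205.2])), (0.07, array([373.1, 202.3])), (0.08, array([373.3, 199.5]))]
grip (array([ 0.48790441, -0.17659693,  0.06295837]), np.float64(0.00324390904522406))
[ 0.49261743 -0.17910517  0.04537989]
```

Camera evidence puts the closed fingertips at z≈0.076, about 30 mm above the reported TCP. I'll settle it by contact: open, go down 20 mm and close again.

```bash
python3 -m pendant '[{"dx":-0.003,"dy":-0.003,"dz":0,"rx":0,"ry":0,"rz":0,"hand":0.05},{"dx":0,"dy":0,"dz":0,"rx":0,"ry":0,"rz":0,"hand":0.05},{"dx":0,"dy":0,"dz":0,"rx":0,"ry":0,"rz":0,"hand":0.05},{"dx":0,"dy":0,"dz":0,"rx":0,"ry":0,"rz":0,"hand":0.05},{"dx":0,"dy":0,"dz":0.01,"rx":0,"ry":0,"rz":0,"hand":0.05},{"dx":0,"dy":0,"dz":0.01,"rx":0,"ry":0,"rz":0,"hand":0.05},{"dx":0,"dy":0,"dz":0,"rx":0,"ry":0,"rz":0,"hand":0.05},{"dx":0,"dy":0,"dz":0,"rx":0,"ry":0,"rz":0,"hand":0.0},{"dx":0,"dy":0,"dz":0,"rx":0,"ry":0,"rz":0,"hand":0.0},{"dx":0,"dy":0,"dz":0,"rx":0,"ry":0,"rz":0,"hand":0.0},{"dx":0,"dy":0,"dz":0,"rx":0,"ry":0,"rz":0,"hand":0.0},{"dx":0,"dy":0,"dz":0,"rx":0,"ry":0,"rz":0,"hand":0.0}]' 40;  python3 go.py .489 -.176 .038 9.05
```

```text
clock: 3.85
position: [0.4894, -0.1767, 0.0256]
ee_rot: [0.0, 0.997, 0.079, 0.0]
contact_force: [0.2, 0.7, -0.3]
width: 0.0101
gripper_force: 40.5
t 3.85 pos [ 0.4894 -0.1767  0.0256] yaw 9.02 tilt [ 0.03 -0.02] w 0.0101 f [ 0.2  0.7 -0.3] g 40.5
rz -0.03
before dx -0.0003 dy -0.0008 dz -0.0124
after dx -0.0003 dy -0.0008 dz -0.0124
```

Gripped, so the reported z reads about 30 mm low. Next I'll draw the divider 32 mm along tool +y, which is the tote's −y.

```bash
python3 -m pendant '[{"dx":0,"dy":0.002,"dz":0,"rx":0,"ry":0,"rz":0,"hand":0.0},{"dx":0,"dy":0.005,"dz":0,"rx":0,"ry":0,"rz":0,"hand":0.0},{"dx":0,"dy":0.005,"dz":0,"rx":0,"ry":0,"rz":0,"hand":0.0},{"dx":0,"dy":0.005,"dz":0,"rx":0,"ry":0,"rz":0,"hand":0.0},{"dx":0,"dy":0.005,"dz":0,"rx":0,"ry":0,"rz":0,"hand":0.0},{"dx":0,"dy":0.005,"dz":0,"rx":0,"ry":0,"rz":0,"hand":0.0},{"dx":0,"dy":0.005,"dz":0,"rx":0,"ry":0,"rz":0,"hand":0.0},{"dx":0,"dy":0,"dz":0,"rx":0,"ry":0,"rz":0,"hand":0.0},{"dx":0,"dy":0,"dz":0,"rx":0,"ry":0,"rz":0,"hand":0.0},{"dx":0,"dy":0,"dz":0,"rx":0,"ry":0,"rz":0,"hand":0.0},{"dx":0,"dy":0,"dz":0,"rx":0,"ry":0,"rz":0,"hand":0.0}]' 60;  python3 go.py .4768 .1893 .14 5.8
```

```text
clock: 4.77
position: [0.4949, -0.2099, 0.0257]
ee_rot: [0.002, 0.997, 0.079, 0.001]
contact_force: [1.4, -3.0, 2.4]
width: 0.0092
gripper_force: 60.2
t 4.77 pos [ 0.4949 -0.2099  0.0257] yaw 9.06 tilt [ 0.08 -0.18] w 0.0092 f [ 1.4 -3.   2.4] g 60.2
rz 3.26
before dx 0.0450 dy -0.3971 dz -0.1143
after dx 0.0223 dy -0.3990 dz -0.1143
```

```bash
python3 -m pendant '[{"dx":0,"dy":0,"dz":0,"rx":0,"ry":0,"rz":0,"hand":0.05},{"dx":0,"dy":0,"dz":0,"rx":0,"ry":0,"rz":0,"hand":0.05},{"dx":0,"dy":0,"dz":0,"rx":0,"ry":0,"rz":0,"hand":0.05},{"dx":0,"dy":0,"dz":0,"rx":0,"ry":0,"rz":0,"hand":0.05},{"dx":0,"dy":0,"dz":-0.02,"rx":0,"ry":0,"rz":0,"hand":0.05},{"dx":0,"dy":0,"dz":-0.03,"rx":0,"ry":0,"rz":0,"hand":0.05},{"dx":0,"dy":0,"dz":-0.03,"rx":0,"ry":0,"rz":0,"hand":0.05},{"dx":0,"dy":0,"dz":-0.03,"rx":0,"ry":0,"rz":3.3,"hand":0.05}]' 60; python3 -m pendant '[{"dx":0.0015,"dy":-0.033,"dz":0,"rx":0,"ry":0,"rz":0,"hand":0.05},{"dx":0.0018,"dy":-0.033,"dz":0,"rx":0,"ry":0,"rz":0,"hand":0.05},{"dx":0.0018,"dy":-0.033,"dz":0,"rx":0,"ry":0,"rz":0,"hand":0.05},{"dx":0.0018,"dy":-0.033,"dz":0,"rx":0,"ry":0,"rz":0,"hand":0.05},{"dx":0.0018,"dy":-0.033,"dz":0,"rx":0,"ry":0,"rz":0,"hand":0.05},{"dx":0.0018,"dy":-0.033,"dz":0,"rx":0,"ry":0,"rz":0,"hand":0.05},{"dx":0.0018,"dy":-0.033,"dz":0,"rx":0,"ry":0,"rz":0,"hand":0.05},{"dx":0.0018,"dy":-0.033,"dz":0,"rx":0,"ry":0,"rz":0,"hand":0.05},{"dx":0.0018,"dy":-0.033,"dz":0,"rx":0,"ry":0,"rz":0,"hand":0.05},{"dx":0.0018,"dy":-0.033,"dz":0,"rx":0,"ry":0,"rz":0,"hand":0.05},{"dx":0.0018,"dy":-0.033,"dz":0,"rx":0,"ry":0,"rz":0,"hand":0.05},{"dx":0.0018,"dy":-0.033,"dz":0,"rx":0,"ry":0,"rz":0,"hand":0.05}]' >/dev/null; python3 -m pendant '[{"dx":0,"dy":0,"dz":0,"rx":0,"ry":0,"rz":0,"hand":0.05},{"dx":0,"dy":0,"dz":0,"rx":0,"ry":0,"rz":0,"hand":0.05}]' >/dev/null;  python3 go.py .4768 .1893 .03 5.8; python3 - <<'E'
from h import *
S=manip.get_image('side');T=manip.get_image('top');p=manip.get_state()['position']
print(proj(S,p),proj(T,p))
a=T['frame'][262:372,240:510,::-1]; b=S['frame'][180:320,320:420,::-1]
o=np.zeros((600,800,3),np.uint8); o[:330,:400]=cv2.resize(a,None,fx=3,fy=3)[:, -400:]; o[:560,400:800]=cv2.resize(b,None,fx=4,fy=4,interpolation=2); cv2.imwrite('pics/d3.png',o)
E
```

```text
clock: 5.43
position: [0.4935, -0.2077, 0.1361]
ee_rot: [-0.0, 0.999, 0.049, -0.001]
contact_force: [0.6, -0.6, 0.0]
width: 0.0503
gripper_force: 0.0
t 6.6 pos [0.4752 0.1892 0.1351] yaw 5.93 tilt [-0.05 -0.03] w 0.0499 f [ 0.8 -0.8  0.4] g 0.0
rz 0.13
before dx 0.0016 dy 0.0001 dz 0.1051
after dx 0.0016 dy 0.0001 dz 0.1051
[[378.53588883 262.15149098]] [[265.69642262 322.1122813 ]]
```

View pics/d3.png

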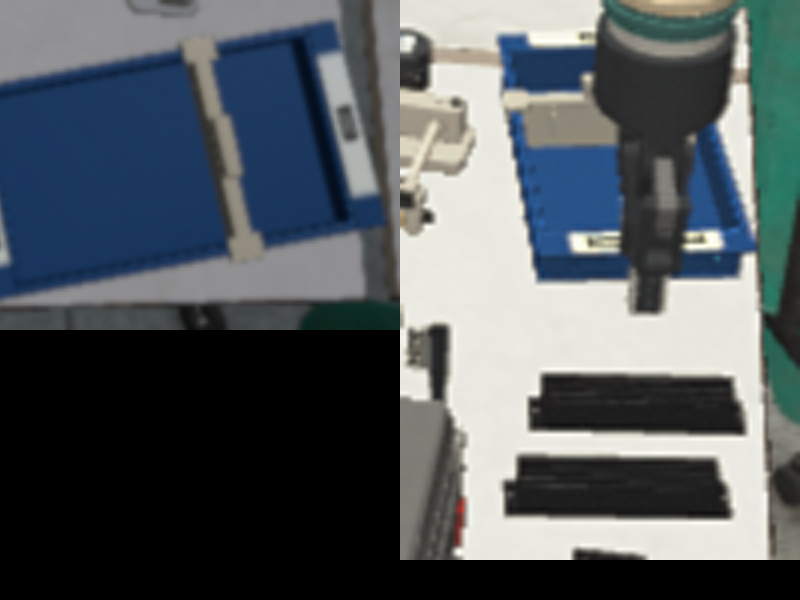

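The divider now stands clear of the middle (top crop centre about (223,148)). The open fingertip shows at side crop (645,312). Next I'll compute both positions.

```bash
python3 - <<'E'
from h import *
S=manip.get_image('side');T=manip.get_image('top');p=manip.get_state()['position']
for z in(.13,.14,.15,.16,.17,.18): print(z,proj(S,[[p[0],.214,z],[p[0],.225,z]]).round(1).tolist())
b=at(T,451,311.3,.05);print(b,'d',(b[:2]-[.4879,-.1679])@[-.157,.9876])
E
```

```text
0.13 [[378.0, 271.0], [377.9, 274.0]]
0.14 [[378.4, 267.6], [378.3, 270.6]]
0.15 [[378.7, 264.3], [378.6, 267.2]]
0.16 [[379.1, 260.9], [379.0, 263.8]]
0.17 [[379.4, 257.4], [379.4, 260.4]]
0.18 [[379.8, 253.9], [379.7, 256.9]]
[ 0.492781   -0.20998954  0.05      ] d -0.04233394438018676
```

```bash
python3 -m pendant '[{"dx":0.0016,"dy":0,"dz":0.03,"rx":0,"ry":0,"rz":0,"hand":0.048},{"dx":0,"dy":0,"dz":0.03,"rx":0,"ry":0,"rz":0,"hand":0.048},{"dx":0,"dy":0,"dz":0.03,"rx":0,"ry":0,"rz":0,"hand":0.048},{"dx":0,"dy":0,"dz":0.02,"rx":0,"ry":0,"rz":0,"hand":0.048},{"dx":0,"dy":0,"dz":0.01,"rx":0,"ry":0,"rz":0,"hand":0.048},{"dx":0,"dy":0,"dz":0.01,"rx":0,"ry":0,"rz":0,"hand":0.048},{"dx":0,"dy":0,"dz":0.008,"rx":0,"ry":0,"rz":0,"hand":0.048},{"dx":0,"dy":0,"dz":0,"rx":0,"ry":0,"rz":0,"hand":0.048},{"dx":0,"dy":0,"dz":0,"rx":0,"ry":0,"rz":0,"hand":0.048}]' 60;  python3 go.py .4768 .1893 -.02 5.8
```

```text
clock: 7.55
position: [0.4782, 0.1879, -0.0022]
ee_rot: [-0.0, 0.999, 0.05, 0.0]
contact_force: [-0.0, -0.0, -0.4]
width: 0.0482
gripper_force: 0.0
t 7.55 pos [ 0.4782  0.1879 -0.0022] yaw 5.69 tilt [0.05 0.  ] w 0.0482 f [-0.  -0.  -0.4] g 0.0
rz -0.11
before dx -0.0012 dy -0.0015 dz 0.0178
after dx -0.0012 dy -0.0015 dz 0.0178
```

```bash
python3 -m pendant '[{"dx":-0.001,"dy":-0.001,"dz":0.005,"rx":0,"ry":0,"rz":0,"hand":0.048},{"dx":0,"dy":0,"dz":0.005,"rx":0,"ry":0,"rz":0,"hand":0.048},{"dx":0,"dy":0,"dz":0.004,"rx":0,"ry":0,"rz":0,"hand":0.048},{"dx":0,"dy":0,"dz":0,"rx":0,"ry":0,"rz":0,"hand":0.048}]' 60; python3 -m pendant '[{"dx":0,"dy":0,"dz":0.002,"rx":0,"ry":0,"rz":0,"hand":0.025},{"dx":0,"dy":0,"dz":0,"rx":0,"ry":0,"rz":0,"hand":0.02},{"dx":0,"dy":0,"dz":0,"rx":0,"ry":0,"rz":0,"hand":0.02},{"dx":0,"dy":0,"dz":0,"rx":0,"ry":0,"rz":0,"hand":0.02},{"dx":0,"dy":0,"dz":0,"rx":0,"ry":0,"rz":0,"hand":0.02}]';  python3 go.py .4768 .1893 -.02 5.8
```

```text
clock: 7.88
position: [0.4759, 0.1889, -0.0172]
ee_rot: [0.0, 0.999, 0.05, -0.001]
contact_force: [-1.4, 0.5, 0.3]
width: 0.0481
gripper_force: 0.0
clock: 8.3
position: [0.4766, 0.189, -0.0186]
ee_rot: [-0.0, 0.999, 0.05, 0.0]
contact_force: [0.7, -0.0, -0.5]
width: 0.0282
gripper_force: 59.4
t 8.3 pos [ 0.4766  0.189  -0.0186] yaw 5.72 tilt [0.02 0.  ] w 0.0282 f [ 0.7 -0.  -0.5] g 59.4
rz -0.08
before dx 0.0002 dy -0.0003 dz 0.0014
after dx 0.0002 dy -0.0003 dz 0.0014
```

```bash
python3 -m pendant '[{"dx":0,"dy":0,"dz":-0.01,"rx":0,"ry":0,"rz":0,"hand":0.02},{"dx":0,"dy":0,"dz":-0.025,"rx":0,"ry":0,"rz":0,"hand":0.02},{"dx":0,"dy":0,"dz":-0.03,"rx":0,"ry":0,"rz":0,"hand":0.02},{"dx":0,"dy":0,"dz":-0.03,"rx":0,"ry":0,"rz":0,"hand":0.02},{"dx":0,"dy":0,"dz":-0.03,"rx":0,"ry":0,"rz":0,"hand":0.02},{"dx":0,"dy":0,"dz":-0.025,"rx":0,"ry":0,"rz":-3,"hand":0.02},{"dx":0,"dy":0,"dz":-0.01,"rx":0,"ry":0,"rz":-6.3,"hand":0.02}]' 60; python3 -m pendant '[{"dx":0,"dy":0,"dz":0,"rx":0,"ry":0,"rz":-7,"hand":0.02},{"dx":0,"dy":0,"dz":0,"rx":0,"ry":0,"rz":-7,"hand":0.02},{"dx":0,"dy":0,"dz":0,"rx":0,"ry":0,"rz":-7,"hand":0.02},{"dx":0,"dy":0,"dz":0,"rx":0,"ry":0,"rz":-7,"hand":0.02},{"dx":0,"dy":0,"dz":0,"rx":0,"ry":0,"rz":-7,"hand":0.02},{"dx":0,"dy":0,"dz":0,"rx":0,"ry":0,"rz":-7,"hand":0.02},{"dx":0,"dy":0,"dz":0,"rx":0,"ry":0,"rz":-7,"hand":0.02},{"dx":0,"dy":0,"dz":0,"rx":0,"ry":0,"rz":-7,"hand":0.02},{"dx":0,"dy":0,"dz":0,"rx":0,"ry":0,"rz":-7,"hand":0.02},{"dx":0,"dy":0,"dz":0,"rx":0,"ry":0,"rz":-7,"hand":0.02},{"dx":0,"dy":0,"dz":0,"rx":0,"ry":0,"rz":-7,"hand":0.02},{"dx":0,"dy":0,"dz":0,"rx":0,"ry":0,"rz":-7,"hand":0.02}]';  python3 -m pendant '[{"dx":0,"dy":0,"dz":0,"rx":0,"ry":0,"rz":0,"hand":0.02}]' >/dev/null; python3 go.py .5109 -.1217 .14 99.05
```

```text
clock: 8.88
position: [0.4785, 0.1895, 0.146]
ee_rot: [-0.0, 0.991, 0.132, 0.004]
contact_force: [0.2, -0.5, -1.7]
width: 0.0279
gripper_force: 59.5
clock: 9.88
position: [0.4761, 0.1888, 0.1418]
ee_rot: [0.0, 0.647, 0.762, -0.0]
contact_force: [-0.8, -0.4, -2.5]
width: 0.0282
gripper_force: 59.5
t 9.97 pos [0.4761 0.1888 0.1418] yaw 99.13 tilt [-0.   -0.01] w 0.0282 f [ 0.7  0.4 -1.5] g 59.5
rz 0.08
before dx -0.3121 dy -0.0149 dz 0.0018
after dx -0.3121 dy -0.0145 dz 0.0018
```

```bash
python3 -m pendant '[{"dx":-0.02,"dy":-0.0015,"dz":0,"rx":0,"ry":0,"rz":0,"hand":0.02},{"dx":-0.03,"dy":-0.0015,"dz":0,"rx":0,"ry":0,"rz":0,"hand":0.02},{"dx":-0.03,"dy":-0.0015,"dz":0,"rx":0,"ry":0,"rz":0,"hand":0.02},{"dx":-0.03,"dy":-0.0015,"dz":0,"rx":0,"ry":0,"rz":0,"hand":0.02},{"dx":-0.03,"dy":-0.0015,"dz":0,"rx":0,"ry":0,"rz":0,"hand":0.02},{"dx":-0.03,"dy":-0.0015,"dz":0,"rx":0,"ry":0,"rz":0,"hand":0.02},{"dx":-0.03,"dy":-0.0015,"dz":0,"rx":0,"ry":0,"rz":0,"hand":0.02},{"dx":-0.03,"dy":-0.0015,"dz":0,"rx":0,"ry":0,"rz":0,"hand":0.02},{"dx":-0.03,"dy":-0.0015,"dz":0,"rx":0,"ry":0,"rz":0,"hand":0.02},{"dx":-0.03,"dy":-0.001,"dz":0,"rx":0,"ry":0,"rz":0,"hand":0.02},{"dx":-0.022,"dy":0,"dz":0,"rx":0,"ry":0,"rz":0,"hand":0.02}]'>/dev/null; python3 -m pendant '[{"dx":0,"dy":0,"dz":0.02,"rx":0,"ry":0,"rz":0,"hand":0.02},{"dx":0,"dy":0,"dz":0.03,"rx":0,"ry":0,"rz":0,"hand":0.02},{"dx":0,"dy":0,"dz":0.03,"rx":0,"ry":0,"rz":0,"hand":0.02},{"dx":0,"dy":0,"dz":0,"rx":0,"ry":0,"rz":0,"hand":0.02},{"dx":0,"dy":0,"dz":0,"rx":0,"ry":0,"rz":0,"hand":0.02}]';  python3 go.py .5109 -.1217 -.0135 99.05
python3 - <<'E'
from h import *
S=manip.get_image('side');T=manip.get_image('top')
a=T['frame'][252:372,350:510,::-1]; b=S['frame'][160:260,330:420,::-1]
o=np.zeros((600,800,3),np.uint8); o[:300,:400]=cv2.resize(a,None,fx=2.5,fy=2.5); o[:400,420:780]=cv2.resize(b,None,fx=4,fy=4,interpolation=2); cv2.imwrite('pics/d4.png',o)
E
```

```text
clock: 11.3
position: [0.5096, -0.121, 0.0606]
ee_rot: [-0.002, 0.65, 0.76, -0.001]
contact_force: [0.2, -0.3, -0.6]
width: 0.028
gripper_force: 59.8
t 11.3 pos [ 0.5096 -0.121   0.0606] yaw 98.9 tilt [-0.21  0.08] w 0.028 f [ 0.2 -0.3 -0.6] g 59.8
rz -0.15
before dx -0.0009 dy 0.0012 dz 0.0741
after dx -0.0009 dy 0.0012 dz 0.0741
```

View pics/d4.png

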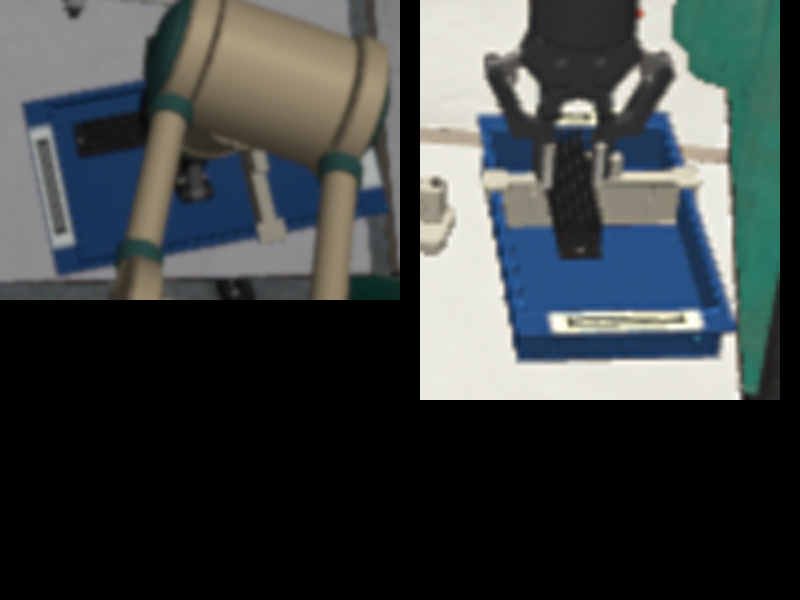

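The long part is held level over the far side of the long bay, clear of the divider. Next I'll lower it and release.

```bash
python3 -m pendant '[{"dx":-0.001,"dy":0.001,"dz":0.02,"rx":0,"ry":0,"rz":0,"hand":0.02},{"dx":0,"dy":0,"dz":0.02,"rx":0,"ry":0,"rz":0,"hand":0.02},{"dx":0,"dy":0,"dz":0.015,"rx":0,"ry":0,"rz":0,"hand":0.02},{"dx":0,"dy":0,"dz":0.01,"rx":0,"ry":0,"rz":0,"hand":0.02},{"dx":0,"dy":0,"dz":0.005,"rx":0,"ry":0,"rz":0,"hand":0.02},{"dx":0,"dy":0,"dz":0.003,"rx":0,"ry":0,"rz":0,"hand":0.02},{"dx":0,"dy":0,"dz":0,"rx":0,"ry":0,"rz":0,"hand":0.02},{"dx":0,"dy":0,"dz":0,"rx":0,"ry":0,"rz":0,"hand":0.02}]';  python3 go.py .5109 -.1217 -.0135 99.05
```

```text
clock: 12.07
position: [0.5131, -0.1226, -0.0107]
ee_rot: [0.001, 0.649, 0.76, 0.0]
contact_force: [0.6, -0.7, -0.6]
width: 0.0286
gripper_force: 59.9
t 12.07 pos [ 0.5131 -0.1226 -0.0107] yaw 99.01 tilt [ 0.1  -0.04] w 0.0286 f [ 0.6 -0.7 -0.6] g 59.9
rz -0.04
before dx 0.0012 dy -0.0020 dz 0.0028
after dx 0.0012 dy -0.0020 dz 0.0028
```

```bash
python3 -m pendant '[{"dx":0,"dy":-0.001,"dz":0.001,"rx":0,"ry":0,"rz":0,"hand":0.02},{"dx":0,"dy":0,"dz":0.001,"rx":0,"ry":0,"rz":0,"hand":0.02},{"dx":0,"dy":0,"dz":0.001,"rx":0,"ry":0,"rz":0,"hand":0.02},{"dx":0,"dy":0,"dz":0,"rx":0,"ry":0,"rz":0,"hand":0.02}]'; python3 -m pendant '[{"dx":0,"dy":0,"dz":0,"rx":0,"ry":0,"rz":0,"hand":0.042},{"dx":0,"dy":0,"dz":0,"rx":0,"ry":0,"rz":0,"hand":0.042},{"dx":0,"dy":0,"dz":0,"rx":0,"ry":0,"rz":0,"hand":0.042},{"dx":0,"dy":0,"dz":-0.01,"rx":0,"ry":0,"rz":0,"hand":0.042},{"dx":0,"dy":0,"dz":-0.03,"rx":0,"ry":0,"rz":0,"hand":0.042},{"dx":0,"dy":0,"dz":-0.04,"rx":0,"ry":0,"rz":0,"hand":0.042},{"dx":0,"dy":0,"dz":-0.04,"rx":0,"ry":0,"rz":0,"hand":0.042},{"dx":0,"dy":0,"dz":0,"rx":0,"ry":0,"rz":0,"hand":0.048}]';  python3 go.py .4662 .1072 .1 5.5
```

```text
clock: 12.4
position: [0.5112, -0.1225, -0.0145]
ee_rot: [0.0, 0.649, 0.76, -0.0]
contact_force: [-0.1, 0.2, -1.3]
width: 0.0282
gripper_force: 59.9
clock: 13.07
position: [0.5169, -0.1245, 0.1139]
ee_rot: [0.008, 0.649, 0.761, 0.003]
contact_force: [1.1, 0.3, 0.3]
width: 0.0477
gripper_force: 0.0
t 13.07 pos [ 0.5169 -0.1245  0.1139] yaw 99.02 tilt [ 0.87 -0.34] w 0.0477 f [1.1 0.3 0.3] g 0.0
rz 93.52
before dx 0.2368 dy -0.0137 dz 0.0139
after dx -0.0283 dy -0.2355 dz 0.0139
```

```bash
python3 -m pendant '[{"dx":0.024,"dy":-0.001,"dz":0,"rx":0,"ry":0,"rz":0,"hand":0.048},{"dx":0.03,"dy":-0.001,"dz":0,"rx":0,"ry":0,"rz":0,"hand":0.048},{"dx":0.03,"dy":-0.001,"dz":0,"rx":0,"ry":0,"rz":0,"hand":0.048},{"dx":0.03,"dy":-0.001,"dz":0,"rx":0,"ry":0,"rz":0,"hand":0.048},{"dx":0.03,"dy":-0.001,"dz":0,"rx":0,"ry":0,"rz":0,"hand":0.048},{"dx":0.03,"dy":-0.001,"dz":0,"rx":0,"ry":0,"rz":0,"hand":0.048},{"dx":0.03,"dy":-0.001,"dz":0,"rx":0,"ry":0,"rz":0,"hand":0.048},{"dx":0.03,"dy":-0.001,"dz":0,"rx":0,"ry":0,"rz":0,"hand":0.048},{"dx":0,"dy":0,"dz":0,"rx":0,"ry":0,"rz":4.2,"hand":0.048},{"dx":0,"dy":0,"dz":0,"rx":0,"ry":0,"rz":4.2,"hand":0.048}]' >/dev/null; python3 -m pendant '[{"dx":0,"dy":0,"dz":0,"rx":0,"ry":0,"rz":7.1,"hand":0.048},{"dx":0,"dy":0,"dz":0,"rx":0,"ry":0,"rz":7.1,"hand":0.048},{"dx":0,"dy":0,"dz":0,"rx":0,"ry":0,"rz":7.1,"hand":0.048},{"dx":0,"dy":0,"dz":0,"rx":0,"ry":0,"rz":7.1,"hand":0.048},{"dx":0,"dy":0,"dz":0,"rx":0,"ry":0,"rz":7.1,"hand":0.048},{"dx":0,"dy":0,"dz":0,"rx":0,"ry":0,"rz":7.1,"hand":0.048},{"dx":0,"dy":0,"dz":0,"rx":0,"ry":0,"rz":7.1,"hand":0.048},{"dx":0,"dy":0,"dz":0,"rx":0,"ry":0,"rz":7.1,"hand":0.048},{"dx":0,"dy":0,"dz":0,"rx":0,"ry":0,"rz":7.1,"hand":0.048},{"dx":0,"dy":0,"dz":0,"rx":0,"ry":0,"rz":7.1,"hand":0.048},{"dx":0,"dy":0,"dz":0,"rx":0,"ry":0,"rz":7.1,"hand":0.048},{"dx":0,"dy":0,"dz":0,"rx":0,"ry":0,"rz":7.1,"hand":0.048}]' >/dev/null; python3 -m pendant '[{"dx":0,"dy":0,"dz":0,"rx":0,"ry":0,"rz":0,"hand":0.048},{"dx":0,"dy":0,"dz":0,"rx":0,"ry":0,"rz":0,"hand":0.048}]'; python3 go.py .4662 .1072 -.0186 5.5
python3 - <<'E'
from fit import *
S=manip.get_image('side');T=manip.get_image('top')
print(fit([S],.142,[.4662,.1072,.096,-.0014]))
E
```

```text
clock: 15.07
position: [0.4667, 0.1074, 0.1058]
ee_rot: [0.0, 0.999, 0.049, 0.0]
contact_force: [0.2, -0.1, 0.4]
width: 0.0479
gripper_force: 0.0
t 15.07 pos [0.4667 0.1074 0.1058] yaw 5.6 tilt [ 0.04 -0.  ] w 0.0479 f [ 0.2 -0.1  0.4] g 0.0
rz 0.1
before dx -0.0005 dy 0.0002 dz 0.1244
after dx -0.0005 dy 0.0002 dz 0.1244
(array([ 0.46462611,  0.07674404,  0.10345826, -0.02693299]), np.float64(7.143990215301808))
```

```bash
python3 -m pendant '[{"dx":0,"dy":0,"dz":0.03,"rx":0,"ry":0,"rz":0,"hand":0.048},{"dx":0,"dy":0,"dz":0.035,"rx":0,"ry":0,"rz":0,"hand":0.048},{"dx":0,"dy":0,"dz":0.025,"rx":0,"ry":0,"rz":0,"hand":0.048},{"dx":0,"dy":0,"dz":0.015,"rx":0,"ry":0,"rz":0,"hand":0.048},{"dx":0,"dy":0,"dz":0.01,"rx":0,"ry":0,"rz":0,"hand":0.048},{"dx":0,"dy":0,"dz":0.005,"rx":0,"ry":0,"rz":0,"hand":0.048},{"dx":0,"dy":0,"dz":0.004,"rx":0,"ry":0,"rz":0,"hand":0.048},{"dx":0,"dy":0,"dz":0,"rx":0,"ry":0,"rz":0,"hand":0.048}]'; python3 -m pendant '[{"dx":0,"dy":0,"dz":0,"rx":0,"ry":0,"rz":0,"hand":0.02},{"dx":0,"dy":0,"dz":0,"rx":0,"ry":0,"rz":0,"hand":0.02},{"dx":0,"dy":0,"dz":0,"rx":0,"ry":0,"rz":0,"hand":0.02},{"dx":0,"dy":0,"dz":0,"rx":0,"ry":0,"rz":0,"hand":0.02},{"dx":0,"dy":0,"dz":0,"rx":0,"ry":0,"rz":0,"hand":0.02}]' 60; python3 go.py .4662 .1072 -.0186 5.5
```

```text
clock: 15.83
position: [0.4666, 0.1074, -0.0189]
ee_rot: [0.0, 0.999, 0.048, -0.0]
contact_force: [-0.6, 0.1, -0.9]
width: 0.0478
gripper_force: 0.0
clock: 16.25
position: [0.4675, 0.1075, -0.0176]
ee_rot: [0.0, 0.999, 0.047, 0.001]
contact_force: [-0.5, 0.2, 6.5]
width: 0.0285
gripper_force: 60.0
t 16.25 pos [ 0.4675  0.1075 -0.0176] yaw 5.43 tilt [0.13 0.  ] w 0.0285 f [-0.5  0.2  6.5] g 60.0
rz -0.07
before dx -0.0013 dy 0.0001 dz 0.0010
after dx -0.0013 dy 0.0001 dz 0.0010
```

```bash
python3 -m pendant '[{"dx":0,"dy":0,"dz":-0.01,"rx":0,"ry":0,"rz":0,"hand":0.02},{"dx":0,"dy":0,"dz":-0.025,"rx":0,"ry":0,"rz":0,"hand":0.02},{"dx":0,"dy":0,"dz":-0.03,"rx":0,"ry":0,"rz":0,"hand":0.02},{"dx":0,"dy":0,"dz":-0.03,"rx":0,"ry":0,"rz":0,"hand":0.02},{"dx":0,"dy":0,"dz":-0.03,"rx":0,"ry":0,"rz":0,"hand":0.02},{"dx":0,"dy":0,"dz":-0.02,"rx":0,"ry":0,"rz":-3,"hand":0.02},{"dx":0,"dy":0,"dz":-0.01,"rx":0,"ry":0,"rz":-6.5,"hand":0.02}]' 60; python3 -m pendant '[{"dx":0,"dy":0,"dz":0,"rx":0,"ry":0,"rz":-7,"hand":0.02},{"dx":0,"dy":0,"dz":0,"rx":0,"ry":0,"rz":-7,"hand":0.02},{"dx":0,"dy":0,"dz":0,"rx":0,"ry":0,"rz":-7,"hand":0.02},{"dx":0,"dy":0,"dz":0,"rx":0,"ry":0,"rz":-7,"hand":0.02},{"dx":0,"dy":0,"dz":0,"rx":0,"ry":0,"rz":-7,"hand":0.02},{"dx":0,"dy":0,"dz":0,"rx":0,"ry":0,"rz":-7,"hand":0.02},{"dx":0,"dy":0,"dz":0,"rx":0,"ry":0,"rz":-7,"hand":0.02},{"dx":0,"dy":0,"dz":0,"rx":0,"ry":0,"rz":-7,"hand":0.02},{"dx":0,"dy":0,"dz":0,"rx":0,"ry":0,"rz":-7,"hand":0.02},{"dx":0,"dy":0,"dz":0,"rx":0,"ry":0,"rz":-7,"hand":0.02},{"dx":0,"dy":0,"dz":0,"rx":0,"ry":0,"rz":-7,"hand":0.02},{"dx":0,"dy":0,"dz":0,"rx":0,"ry":0,"rz":-7,"hand":0.02}]';  python3 -m pendant '[{"dx":0,"dy":0,"dz":0,"rx":0,"ry":0,"rz":0,"hand":0.02}]' >/dev/null; python3 go.py .4517 -.1311 .1 99.05
```

```text
clock: 16.83
position: [0.4682, 0.1076, 0.1395]
ee_rot: [0.0, 0.991, 0.132, 0.003]
contact_force: [0.3, -0.0, -1.9]
width: 0.0282
gripper_force: 59.6
clock: 17.83
position: [0.4661, 0.1074, 0.1361]
ee_rot: [-0.0, 0.648, 0.762, -0.0]
contact_force: [-0.2, -1.2, -2.3]
width: 0.028
gripper_force: 59.6
t 17.92 pos [0.4661 0.1074 0.1361] yaw 99.03 tilt [-0.03 -0.01] w 0.0277 f [-0.9  0.  -3.1] g 59.6
rz -0.02
before dx -0.2333 dy -0.0517 dz 0.0361
after dx -0.2333 dy -0.0518 dz 0.0361
```

```bash
python3 -m pendant '[{"dx":-0.0233,"dy":-0.0052,"dz":0,"rx":0,"ry":0,"rz":0,"hand":0.02},{"dx":-0.0233,"dy":-0.0052,"dz":0,"rx":0,"ry":0,"rz":0,"hand":0.02},{"dx":-0.0233,"dy":-0.0052,"dz":0,"rx":0,"ry":0,"rz":0,"hand":0.02},{"dx":-0.0233,"dy":-0.0052,"dz":0,"rx":0,"ry":0,"rz":0,"hand":0.02},{"dx":-0.0233,"dy":-0.0052,"dz":0,"rx":0,"ry":0,"rz":0,"hand":0.02},{"dx":-0.0233,"dy":-0.0052,"dz":0,"rx":0,"ry":0,"rz":0,"hand":0.02},{"dx":-0.0233,"dy":-0.0052,"dz":0,"rx":0,"ry":0,"rz":0,"hand":0.02},{"dx":-0.0233,"dy":-0.0052,"dz":0,"rx":0,"ry":0,"rz":0,"hand":0.02},{"dx":-0.0233,"dy":-0.0052,"dz":0,"rx":0,"ry":0,"rz":0,"hand":0.02},{"dx":-0.0233,"dy":-0.0052,"dz":0,"rx":0,"ry":0,"rz":0,"hand":0.02}]' >/dev/null; python3 -m pendant '[{"dx":0,"dy":0,"dz":0.02,"rx":0,"ry":0,"rz":0,"hand":0.02},{"dx":0,"dy":0,"dz":0.03,"rx":0,"ry":0,"rz":0,"hand":0.02},{"dx":0,"dy":0,"dz":0.02,"rx":0,"ry":0,"rz":0,"hand":0.02},{"dx":0,"dy":0,"dz":0.01,"rx":0,"ry":0,"rz":0,"hand":0.02},{"dx":0,"dy":0,"dz":0,"rx":0,"ry":0,"rz":0,"hand":0.02},{"dx":0,"dy":0,"dz":0,"rx":0,"ry":0,"rz":0,"hand":0.02},{"dx":0,"dy":0,"dz":0,"rx":0,"ry":0,"rz":0,"hand":0.02}]';  python3 go.py .4517 -.1311 -.0130 99.05
```

```text
clock: 19.33
position: [0.4521, -0.1311, 0.0571]
ee_rot: [0.001, 0.65, 0.76, 0.0]
contact_force: [0.5, 0.0, -1.1]
width: 0.0278
gripper_force: 59.6
t 19.33 pos [ 0.4521 -0.1311  0.0571] yaw 98.85 tilt [ 0.09 -0.04] w 0.0278 f [ 0.5  0.  -1.1] g 59.6
rz -0.2
before dx 0.0001 dy -0.0004 dz 0.0701
after dx 0.0001 dy -0.0004 dz 0.0701
```

```bash
python3 -m pendant '[{"dx":0,"dy":0,"dz":0.02,"rx":0,"ry":0,"rz":0,"hand":0.02},{"dx":0,"dy":0,"dz":0.02,"rx":0,"ry":0,"rz":0,"hand":0.02},{"dx":0,"dy":0,"dz":0.015,"rx":0,"ry":0,"rz":0,"hand":0.02},{"dx":0,"dy":0,"dz":0.008,"rx":0,"ry":0,"rz":0,"hand":0.02},{"dx":0,"dy":0,"dz":0.004,"rx":0,"ry":0,"rz":0,"hand":0.02},{"dx":0,"dy":0,"dz":0.001,"rx":0,"ry":0,"rz":0,"hand":0.02},{"dx":0,"dy":0,"dz":0.001,"rx":0,"ry":0,"rz":0,"hand":0.02},{"dx":0,"dy":0,"dz":0,"rx":0,"ry":0,"rz":0,"hand":0.02},{"dx":0,"dy":0,"dz":0,"rx":0,"ry":0,"rz":0,"hand":0.02}]';  python3 go.py .4517 -.1311 -.0135 99.05
```

```text
clock: 20.08
position: [0.4521, -0.1311, -0.0118]
ee_rot: [0.001, 0.65, 0.76, 0.0]
contact_force: [-0.8, -0.3, -1.9]
width: 0.0278
gripper_force: 59.6
t 20.08 pos [ 0.4521 -0.1311 -0.0118] yaw 98.91 tilt [ 0.09 -0.05] w 0.0278 f [-0.8 -0.3 -1.9] g 59.6
rz -0.14
before dx 0.0001 dy -0.0004 dz 0.0017
after dx 0.0001 dy -0.0004 dz 0.0017
```

```bash
python3 -m pendant '[{"dx":0,"dy":0,"dz":0.001,"rx":0,"ry":0,"rz":0,"hand":0.02},{"dx":0,"dy":0,"dz":0.001,"rx":0,"ry":0,"rz":0,"hand":0.02},{"dx":0,"dy":0,"dz":0,"rx":0,"ry":0,"rz":0,"hand":0.042},{"dx":0,"dy":0,"dz":0,"rx":0,"ry":0,"rz":0,"hand":0.042},{"dx":0,"dy":0,"dz":0,"rx":0,"ry":0,"rz":0,"hand":0.042},{"dx":0,"dy":0,"dz":-0.01,"rx":0,"ry":0,"rz":0,"hand":0.042},{"dx":0,"dy":0,"dz":-0.03,"rx":0,"ry":0,"rz":0,"hand":0.042},{"dx":0,"dy":0,"dz":-0.04,"rx":0,"ry":0,"rz":0,"hand":0.042},{"dx":0,"dy":0,"dz":-0.03,"rx":0,"ry":0,"rz":0,"hand":0.042},{"dx":0,"dy":0,"dz":-0.01,"rx":0,"ry":0,"rz":0,"hand":0.044},{"dx":0,"dy":0,"dz":0,"rx":0,"ry":0,"rz":0,"hand":0.044},{"dx":0,"dy":0,"dz":0,"rx":0,"ry":0,"rz":0,"hand":0.044}]';  python3 go.py .4811 .2751 .1 -2.2; python3 - <<'E'
from h import *
a=manip.get_image('side')['frame'][160:260,330:420,::-1]
cv2.imwrite('pics/d5.png',cv2.resize(a,None,fx=5,fy=5,interpolation=2))
E
```

```text
clock: 21.08
position: [0.4514, -0.1309, 0.1056]
ee_rot: [0.001, 0.65, 0.76, 0.0]
contact_force: [-0.5, -0.1, -0.6]
width: 0.0438
gripper_force: 0.0
t 21.08 pos [ 0.4514 -0.1309  0.1056] yaw 98.92 tilt [ 0.05 -0.03] w 0.0438 f [-0.5 -0.1 -0.6] g 0.0
rz 101.12
before dx 0.3965 dy 0.0923 dz 0.0056
after dx 0.0141 dy -0.4068 dz 0.0056
```

View pics/d5.png

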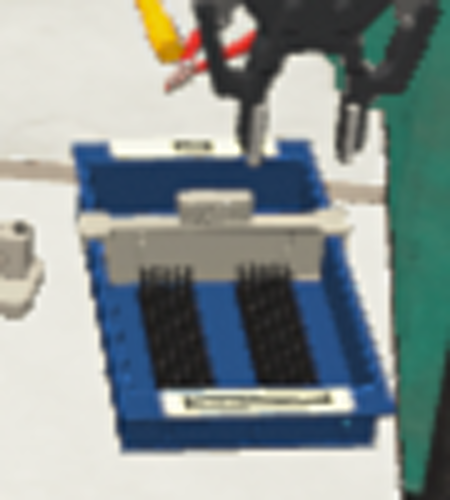

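Both longs lie parallel and flat in the long bay. Next I'll fetch the first short one.

```bash
python3 -m pendant '[{"dx":0.033,"dy":0.0077,"dz":0,"rx":0,"ry":0,"rz":0,"hand":0.044},{"dx":0.033,"dy":0.0077,"dz":0,"rx":0,"ry":0,"rz":0,"hand":0.044},{"dx":0.033,"dy":0.0077,"dz":0,"rx":0,"ry":0,"rz":0,"hand":0.044},{"dx":0.033,"dy":0.0077,"dz":0,"rx":0,"ry":0,"rz":0,"hand":0.044},{"dx":0.033,"dy":0.0077,"dz":0,"rx":0,"ry":0,"rz":0,"hand":0.044},{"dx":0.033,"dy":0.0077,"dz":0,"rx":0,"ry":0,"rz":0,"hand":0.044},{"dx":0.033,"dy":0.0077,"dz":0,"rx":0,"ry":0,"rz":0,"hand":0.044},{"dx":0.033,"dy":0.0077,"dz":0,"rx":0,"ry":0,"rz":0,"hand":0.044},{"dx":0.033,"dy":0.0077,"dz":0,"rx":0,"ry":0,"rz":0,"hand":0.044},{"dx":0.033,"dy":0.0077,"dz":0,"rx":0,"ry":0,"rz":0,"hand":0.044},{"dx":0.033,"dy":0.0077,"dz":0,"rx":0,"ry":0,"rz":0,"hand":0.044},{"dx":0.033,"dy":0.0077,"dz":0,"rx":0,"ry":0,"rz":0,"hand":0.044}]' >/dev/null; python3 -m pendant '[{"dx":0,"dy":0,"dz":0,"rx":0,"ry":0,"rz":7.1,"hand":0.044},{"dx":0,"dy":0,"dz":0,"rx":0,"ry":0,"rz":7.1,"hand":0.044},{"dx":0,"dy":0,"dz":0,"rx":0,"ry":0,"rz":7.1,"hand":0.044},{"dx":0,"dy":0,"dz":0,"rx":0,"ry":0,"rz":7.1,"hand":0.044},{"dx":0,"dy":0,"dz":0,"rx":0,"ry":0,"rz":7.1,"hand":0.044},{"dx":0,"dy":0,"dz":0,"rx":0,"ry":0,"rz":7.1,"hand":0.044},{"dx":0,"dy":0,"dz":0,"rx":0,"ry":0,"rz":7.1,"hand":0.044},{"dx":0,"dy":0,"dz":0,"rx":0,"ry":0,"rz":7.1,"hand":0.044},{"dx":0,"dy":0,"dz":0,"rx":0,"ry":0,"rz":7.1,"hand":0.044},{"dx":0,"dy":0,"dz":0,"rx":0,"ry":0,"rz":7.1,"hand":0.044},{"dx":0,"dy":0,"dz":0,"rx":0,"ry":0,"rz":7.1,"hand":0.044},{"dx":0,"dy":0,"dz":0,"rx":0,"ry":0,"rz":7.1,"hand":0.044}]' >/dev/null; python3 -m pendant '[{"dx":0,"dy":0,"dz":0,"rx":0,"ry":0,"rz":7.1,"hand":0.044},{"dx":0,"dy":0,"dz":0,"rx":0,"ry":0,"rz":7.1,"hand":0.044},{"dx":0,"dy":0,"dz":0,"rx":0,"ry":0,"rz":1.7,"hand":0.044},{"dx":0,"dy":0,"dz":0,"rx":0,"ry":0,"rz":0,"hand":0.044},{"dx":0,"dy":0,"dz":0,"rx":0,"ry":0,"rz":0,"hand":0.044}]'; python3 go.py .4811 .2751 -.0175 -2.2
```

```text
clock: 23.55
position: [0.4802, 0.2742, 0.1035]
ee_rot: [0.001, 1.0, -0.019, -0.002]
contact_force: [0.9, -0.4, -1.0]
width: 0.0441
gripper_force: 0.0
t 23.55 pos [0.4802 0.2742 0.1035] yaw -2.13 tilt [-0.19 -0.08] w 0.0441 f [ 0.9 -0.4 -1. ] g 0.0
rz 0.07
before dx 0.0009 dy -0.0009 dz 0.1210
after dx 0.0009 dy -0.0009 dz 0.1210
```

```bash
python3 -m pendant '[{"dx":0.001,"dy":-0.001,"dz":0.03,"rx":0,"ry":0,"rz":0,"hand":0.043},{"dx":0,"dy":0,"dz":0.03,"rx":0,"ry":0,"rz":0,"hand":0.043},{"dx":0,"dy":0,"dz":0.025,"rx":0,"ry":0,"rz":0,"hand":0.043},{"dx":0,"dy":0,"dz":0.015,"rx":0,"ry":0,"rz":0,"hand":0.043},{"dx":0,"dy":0,"dz":0.01,"rx":0,"ry":0,"rz":0,"hand":0.043},{"dx":0,"dy":0,"dz":0.005,"rx":0,"ry":0,"rz":0,"hand":0.043},{"dx":0,"dy":0,"dz":0.005,"rx":0,"ry":0,"rz":0,"hand":0.043},{"dx":0,"dy":0,"dz":0,"rx":0,"ry":0,"rz":0,"hand":0.043}]'; python3 -m pendant '[{"dx":0,"dy":0,"dz":0,"rx":0,"ry":0,"rz":0,"hand":0.02},{"dx":0,"dy":0,"dz":0,"rx":0,"ry":0,"rz":0,"hand":0.02},{"dx":0,"dy":0,"dz":0,"rx":0,"ry":0,"rz":0,"hand":0.02},{"dx":0,"dy":0,"dz":0,"rx":0,"ry":0,"rz":0,"hand":0.02}]' 60; python3 go.py .4811 .2751 -.0175 -2.2
```

```text
clock: 24.22
position: [0.4823, 0.2756, -0.0151]
ee_rot: [0.0, 1.0, -0.019, -0.0]
contact_force: [-0.1, 0.9, -0.2]
width: 0.0426
gripper_force: 0.0
clock: 24.55
position: [0.4832, 0.276, -0.0136]
ee_rot: [-0.0, 1.0, -0.019, 0.001]
contact_force: [-0.7, -0.1, 3.2]
width: 0.0269
gripper_force: 59.6
t 24.55 pos [ 0.4832  0.276  -0.0136] yaw -2.18 tilt [0.12 0.05] w 0.0269 f [-0.7 -0.1  3.2] g 59.6
rz 0.02
before dx -0.0020 dy 0.0010 dz 0.0039
after dx -0.0020 dy 0.0010 dz 0.0039
```

```bash
python3 -m pendant '[{"dx":0,"dy":0,"dz":-0.01,"rx":0,"ry":0,"rz":0,"hand":0.02},{"dx":0,"dy":0,"dz":-0.025,"rx":0,"ry":0,"rz":0,"hand":0.02},{"dx":0,"dy":0,"dz":-0.03,"rx":0,"ry":0,"rz":0,"hand":0.02},{"dx":0,"dy":0,"dz":-0.03,"rx":0,"ry":0,"rz":0,"hand":0.02},{"dx":0,"dy":0,"dz":-0.03,"rx":0,"ry":0,"rz":-3.2,"hand":0.02},{"dx":0,"dy":0,"dz":-0.02,"rx":0,"ry":0,"rz":-7,"hand":0.02},{"dx":0,"dy":0,"dz":0,"rx":0,"ry":0,"rz":-7,"hand":0.02}]' 60; python3 -m pendant '[{"dx":0,"dy":0,"dz":0,"rx":0,"ry":0,"rz":-7,"hand":0.02},{"dx":0,"dy":0,"dz":0,"rx":0,"ry":0,"rz":-7,"hand":0.02},{"dx":0,"dy":0,"dz":0,"rx":0,"ry":0,"rz":-7,"hand":0.02},{"dx":0,"dy":0,"dz":0,"rx":0,"ry":0,"rz":-7,"hand":0.02},{"dx":0,"dy":0,"dz":0,"rx":0,"ry":0,"rz":-7,"hand":0.02},{"dx":0,"dy":0,"dz":0,"rx":0,"ry":0,"rz":-7,"hand":0.02},{"dx":0,"dy":0,"dz":0,"rx":0,"ry":0,"rz":-7,"hand":0.02},{"dx":0,"dy":0,"dz":0,"rx":0,"ry":0,"rz":-7,"hand":0.02},{"dx":0,"dy":0,"dz":0,"rx":0,"ry":0,"rz":-7,"hand":0.02},{"dx":0,"dy":0,"dz":0,"rx":0,"ry":0,"rz":-7,"hand":0.02},{"dx":0,"dy":0,"dz":0,"rx":0,"ry":0,"rz":-7,"hand":0.02},{"dx":0,"dy":0,"dz":0,"rx":0,"ry":0,"rz":-7,"hand":0.02}]';  python3 -m pendant '[{"dx":0,"dy":0,"dz":0,"rx":0,"ry":0,"rz":0,"hand":0.02}]' >/dev/null; python3 go.py .5326 -.2457 .12 99.05
```

```text
clock: 25.13
position: [0.4854, 0.277, 0.1363]
ee_rot: [-0.001, 0.991, 0.134, 0.005]
contact_force: [0.8, 1.0, -0.8]
width: 0.0271
gripper_force: 59.3
clock: 26.13
position: [0.482, 0.2756, 0.1309]
ee_rot: [0.0, 0.647, 0.762, 0.0]
contact_force: [0.5, 0.2, -0.9]
width: 0.0276
gripper_force: 59.3
t 26.22 pos [0.4821 0.2756 0.1309] yaw 99.13 tilt [0.01 0.  ] w 0.0273 f [-0.7  0.9 -1. ] g 59.3
rz 0.08
before dx -0.5227 dy -0.0328 dz 0.0109
after dx -0.5227 dy -0.0321 dz 0.0109
```

```bash
python3 -m pendant '[{"dx":-0.0348,"dy":-0.0022,"dz":0,"rx":0,"ry":0,"rz":0,"hand":0.02},{"dx":-0.0348,"dy":-0.0022,"dz":0,"rx":0,"ry":0,"rz":0,"hand":0.02},{"dx":-0.0348,"dy":-0.0022,"dz":0,"rx":0,"ry":0,"rz":0,"hand":0.02},{"dx":-0.0348,"dy":-0.0022,"dz":0,"rx":0,"ry":0,"rz":0,"hand":0.02},{"dx":-0.0348,"dy":-0.0022,"dz":0,"rx":0,"ry":0,"rz":0,"hand":0.02},{"dx":-0.0348,"dy":-0.0022,"dz":0,"rx":0,"ry":0,"rz":0,"hand":0.02},{"dx":-0.0348,"dy":-0.0022,"dz":0,"rx":0,"ry":0,"rz":0,"hand":0.02},{"dx":-0.0348,"dy":-0.0022,"dz":0,"rx":0,"ry":0,"rz":0,"hand":0.02},{"dx":-0.0348,"dy":-0.0022,"dz":0,"rx":0,"ry":0,"rz":0,"hand":0.02},{"dx":-0.0348,"dy":-0.0022,"dz":0,"rx":0,"ry":0,"rz":0,"hand":0.02},{"dx":-0.0348,"dy":-0.0022,"dz":0,"rx":0,"ry":0,"rz":0,"hand":0.02},{"dx":-0.0348,"dy":-0.0022,"dz":0,"rx":0,"ry":0,"rz":0,"hand":0.02}]' >/dev/null; python3 -m pendant '[{"dx":-0.0348,"dy":-0.0022,"dz":0,"rx":0,"ry":0,"rz":0,"hand":0.02},{"dx":-0.0348,"dy":-0.0022,"dz":0,"rx":0,"ry":0,"rz":0,"hand":0.02},{"dx":-0.0348,"dy":-0.0022,"dz":0,"rx":0,"ry":0,"rz":0,"hand":0.02},{"dx":0,"dy":0,"dz":0.03,"rx":0,"ry":0,"rz":0,"hand":0.02},{"dx":0,"dy":0,"dz":0.03,"rx":0,"ry":0,"rz":0,"hand":0.02},{"dx":0,"dy":0,"dz":0.01,"rx":0,"ry":0,"rz":0,"hand":0.02},{"dx":0,"dy":0,"dz":0,"rx":0,"ry":0,"rz":0,"hand":0.02},{"dx":0,"dy":0,"dz":0,"rx":0,"ry":0,"rz":0,"hand":0.02},{"dx":0,"dy":0,"dz":0,"rx":0,"ry":0,"rz":0,"hand":0.02}]'; python3 go.py .5326 -.2457 -.0105 99.05; python3 - <<'E'
from h import *
a=manip.get_image('side')['frame'][150:260,330:420,::-1]
b=manip.get_image('top')['frame'][252:372,380:515,::-1]
o=np.zeros((480,800,3),np.uint8);o[:440,:360]=cv2.resize(a,None,fx=4,fy=4,interpolation=2);o[:360,380:785]=cv2.resize(b,None,fx=3,fy=3,interpolation=2)
cv2.imwrite('pics/d6.png',o)
E
```

```text
clock: 27.97
position: [0.5328, -0.2453, 0.0621]
ee_rot: [0.002, 0.649, 0.76, 0.0]
contact_force: [0.4, -0.5, -1.2]
width: 0.0274
gripper_force: 59.4
t 27.97 pos [ 0.5328 -0.2453  0.0621] yaw 99.02 tilt [ 0.15 -0.1 ] w 0.0274 f [ 0.4 -0.5 -1.2] g 59.4
rz -0.03
before dx -0.0003 dy -0.0003 dz 0.0726
after dx -0.0003 dy -0.0003 dz 0.0726
```

View pics/d6.png

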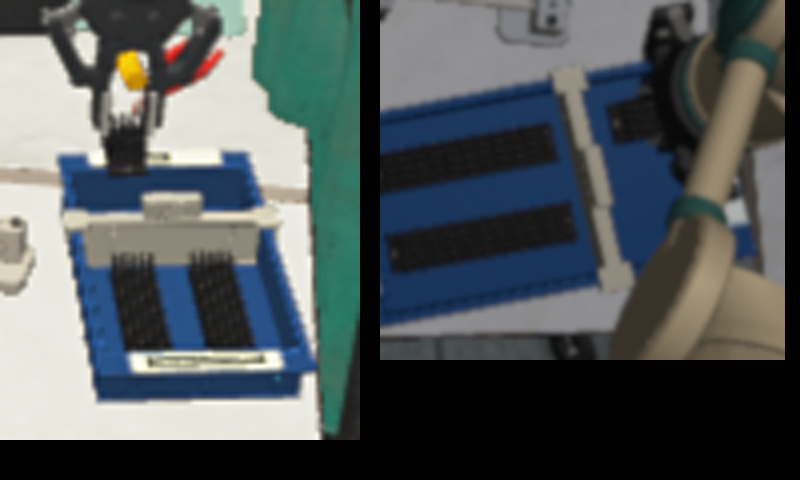

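The short part hangs over the short bay between divider and end wall. Next I'll lower it.

```bash
python3 -m pendant '[{"dx":0,"dy":0,"dz":0.02,"rx":0,"ry":0,"rz":0,"hand":0.02},{"dx":0,"dy":0,"dz":0.02,"rx":0,"ry":0,"rz":0,"hand":0.02},{"dx":0,"dy":0,"dz":0.015,"rx":0,"ry":0,"rz":0,"hand":0.02},{"dx":0,"dy":0,"dz":0.008,"rx":0,"ry":0,"rz":0,"hand":0.02},{"dx":0,"dy":0,"dz":0.004,"rx":0,"ry":0,"rz":0,"hand":0.02},{"dx":0,"dy":0,"dz":0.002,"rx":0,"ry":0,"rz":0,"hand":0.02},{"dx":0,"dy":0,"dz":0.001,"rx":0,"ry":0,"rz":0,"hand":0.02},{"dx":0,"dy":0,"dz":0,"rx":0,"ry":0,"rz":0,"hand":0.02},{"dx":0,"dy":0,"dz":0,"rx":0,"ry":0,"rz":0,"hand":0.02}]';  python3 go.py .5326 -.2457 -.0105 99.05
```

```text
clock: 28.82
position: [0.5322, -0.2454, -0.0087]
ee_rot: [0.001, 0.649, 0.761, 0.0]
contact_force: [0.1, -0.3, -0.9]
width: 0.027
gripper_force: 59.4
t 28.82 pos [ 0.5322 -0.2454 -0.0087] yaw 99.02 tilt [ 0.08 -0.06] w 0.027 f [ 0.1 -0.3 -0.9] g 59.4
rz -0.03
before dx -0.0003 dy 0.0004 dz 0.0018
after dx -0.0003 dy 0.0004 dz 0.0018
```

```bash
python3 -m pendant '[{"dx":0,"dy":0,"dz":0.001,"rx":0,"ry":0,"rz":0,"hand":0.02},{"dx":0,"dy":0,"dz":0.001,"rx":0,"ry":0,"rz":0,"hand":0.02},{"dx":0,"dy":0,"dz":0,"rx":0,"ry":0,"rz":0,"hand":0.04},{"dx":0,"dy":0,"dz":0,"rx":0,"ry":0,"rz":0,"hand":0.04},{"dx":0,"dy":0,"dz":0,"rx":0,"ry":0,"rz":0,"hand":0.04},{"dx":0,"dy":0,"dz":-0.01,"rx":0,"ry":0,"rz":0,"hand":0.04},{"dx":0,"dy":0,"dz":-0.03,"rx":0,"ry":0,"rz":0,"hand":0.04},{"dx":0,"dy":0,"dz":-0.04,"rx":0,"ry":0,"rz":0,"hand":0.04},{"dx":0,"dy":0,"dz":-0.04,"rx":0,"ry":0,"rz":0,"hand":0.04},{"dx":0,"dy":0,"dz":-0.03,"rx":0,"ry":0,"rz":0,"hand":0.046},{"dx":0,"dy":0,"dz":0,"rx":0,"ry":0,"rz":0,"hand":0.046},{"dx":0,"dy":0,"dz":0,"rx":0,"ry":0,"rz":0,"hand":0.046}]';  python3 go.py .4798 .4347 .14 -3.4
```

```text
clock: 29.82
position: [0.5329, -0.2459, 0.1414]
ee_rot: [0.003, 0.649, 0.761, 0.0]
contact_force: [-0.5, 0.2, -0.7]
width: 0.0464
gripper_force: 0.0
t 29.82 pos [ 0.5329 -0.2459  0.1414] yaw 99.02 tilt [ 0.28 -0.18] w 0.0464 f [-0.5  0.2 -0.7] g 0.0
rz 102.42
before dx 0.6805 dy 0.0543 dz 0.0014
after dx -0.0933 dy -0.6762 dz 0.0014
```

```bash
python3 -m pendant '[{"dx":0.034,"dy":0.0027,"dz":0,"rx":0,"ry":0,"rz":0,"hand":0.046},{"dx":0.034,"dy":0.0027,"dz":0,"rx":0,"ry":0,"rz":0,"hand":0.046},{"dx":0.034,"dy":0.0027,"dz":0,"rx":0,"ry":0,"rz":0,"hand":0.046},{"dx":0.034,"dy":0.0027,"dz":0,"rx":0,"ry":0,"rz":0,"hand":0.046},{"dx":0.034,"dy":0.0027,"dz":0,"rx":0,"ry":0,"rz":0,"hand":0.046},{"dx":0.034,"dy":0.0027,"dz":0,"rx":0,"ry":0,"rz":0,"hand":0.046},{"dx":0.034,"dy":0.0027,"dz":0,"rx":0,"ry":0,"rz":0,"hand":0.046},{"dx":0.034,"dy":0.0027,"dz":0,"rx":0,"ry":0,"rz":0,"hand":0.046},{"dx":0.034,"dy":0.0027,"dz":0,"rx":0,"ry":0,"rz":0,"hand":0.046},{"dx":0.034,"dy":0.0027,"dz":0,"rx":0,"ry":0,"rz":0,"hand":0.046},{"dx":0.034,"dy":0.0027,"dz":0,"rx":0,"ry":0,"rz":0,"hand":0.046},{"dx":0.034,"dy":0.0027,"dz":0,"rx":0,"ry":0,"rz":0,"hand":0.046}]' >/dev/null; python3 -m pendant '[{"dx":0.034,"dy":0.0027,"dz":0,"rx":0,"ry":0,"rz":0,"hand":0.046},{"dx":0.034,"dy":0.0027,"dz":0,"rx":0,"ry":0,"rz":0,"hand":0.046},{"dx":0.034,"dy":0.0027,"dz":0,"rx":0,"ry":0,"rz":0,"hand":0.046},{"dx":0.034,"dy":0.0027,"dz":0,"rx":0,"ry":0,"rz":0,"hand":0.046},{"dx":0.034,"dy":0.0027,"dz":0,"rx":0,"ry":0,"rz":0,"hand":0.046},{"dx":0.034,"dy":0.0027,"dz":0,"rx":0,"ry":0,"rz":0,"hand":0.046},{"dx":0.034,"dy":0.0027,"dz":0,"rx":0,"ry":0,"rz":0,"hand":0.046},{"dx":0.034,"dy":0.0027,"dz":0,"rx":0,"ry":0,"rz":0,"hand":0.046},{"dx":0,"dy":0,"dz":0,"rx":0,"ry":0,"rz":6,"hand":0.046},{"dx":0,"dy":0,"dz":0,"rx":0,"ry":0,"rz":6.2,"hand":0.046},{"dx":0,"dy":0,"dz":0,"rx":0,"ry":0,"rz":6.2,"hand":0.046}]' >/dev/null; python3 -m pendant '[{"dx":0,"dy":0,"dz":0,"rx":0,"ry":0,"rz":7,"hand":0.046},{"dx":0,"dy":0,"dz":0,"rx":0,"ry":0,"rz":7,"hand":0.046},{"dx":0,"dy":0,"dz":0,"rx":0,"ry":0,"rz":7,"hand":0.046},{"dx":0,"dy":0,"dz":0,"rx":0,"ry":0,"rz":7,"hand":0.046},{"dx":0,"dy":0,"dz":0,"rx":0,"ry":0,"rz":7,"hand":0.046},{"dx":0,"dy":0,"dz":0,"rx":0,"ry":0,"rz":7,"hand":0.046},{"dx":0,"dy":0,"dz":0,"rx":0,"ry":0,"rz":7,"hand":0.046},{"dx":0,"dy":0,"dz":0,"rx":0,"ry":0,"rz":7,"hand":0.046},{"dx":0,"dy":0,"dz":0,"rx":0,"ry":0,"rz":7,"hand":0.046},{"dx":0,"dy":0,"dz":0,"rx":0,"ry":0,"rz":7,"hand":0.046},{"dx":0,"dy":0,"dz":0,"rx":0,"ry":0,"rz":7,"hand":0.046},{"dx":0,"dy":0,"dz":0,"rx":0,"ry":0,"rz":7,"hand":0.046}]' >/dev/null; python3 -m pendant '[{"dx":0,"dy":0,"dz":0,"rx":0,"ry":0,"rz":0,"hand":0.046},{"dx":0,"dy":0,"dz":0,"rx":0,"ry":0,"rz":0,"hand":0.046}]'; python3 go.py .4798 .4347 -.0145 -3.4
```

```text
clock: 32.9
position: [0.4775, 0.4344, 0.1368]
ee_rot: [0.001, 1.0, -0.028, -0.001]
contact_force: [0.3, 0.0, 0.6]
width: 0.0461
gripper_force: 0.0
t 32.9 pos [0.4775 0.4344 0.1368] yaw -3.21 tilt [-0.14 -0.11] w 0.0461 f [0.3 0.  0.6] g 0.0
rz 0.19
before dx 0.0023 dy -0.0005 dz 0.1513
after dx 0.0023 dy -0.0005 dz 0.1513
```

```bash
python3 -m pendant '[{"dx":0.002,"dy":0,"dz":0.03,"rx":0,"ry":0,"rz":0.2,"hand":0.046},{"dx":0,"dy":0,"dz":0.035,"rx":0,"ry":0,"rz":0,"hand":0.046},{"dx":0,"dy":0,"dz":0.035,"rx":0,"ry":0,"rz":0,"hand":0.046},{"dx":0,"dy":0,"dz":0.025,"rx":0,"ry":0,"rz":0,"hand":0.046},{"dx":0,"dy":0,"dz":0.012,"rx":0,"ry":0,"rz":0,"hand":0.046},{"dx":0,"dy":0,"dz":0.004,"rx":0,"ry":0,"rz":0,"hand":0.046},{"dx":0,"dy":0,"dz":0.003,"rx":0,"ry":0,"rz":0,"hand":0.046},{"dx":0,"dy":0,"dz":0,"rx":0,"ry":0,"rz":0,"hand":0.046},{"dx":0,"dy":0,"dz":0,"rx":0,"ry":0,"rz":0,"hand":0.046}]'; python3 -m pendant '[{"dx":0,"dy":0,"dz":0.002,"rx":0,"ry":0,"rz":0,"hand":0.02},{"dx":0,"dy":0,"dz":0.002,"rx":0,"ry":0,"rz":0,"hand":0.02},{"dx":0,"dy":0,"dz":0,"rx":0,"ry":0,"rz":0,"hand":0.02},{"dx":0,"dy":0,"dz":0,"rx":0,"ry":0,"rz":0,"hand":0.02},{"dx":0,"dy":0,"dz":0,"rx":0,"ry":0,"rz":0,"hand":0.02}]' 60; python3 go.py .4798 .4347 -.0145 -3.4
```

```text
clock: 33.65
position: [0.4815, 0.4357, -0.004]
ee_rot: [-0.001, 1.0, -0.031, 0.001]
contact_force: [-0.0, -0.5, -0.6]
width: 0.0461
gripper_force: 0.0
clock: 34.07
position: [0.4804, 0.4349, -0.0094]
ee_rot: [-0.0, 1.0, -0.031, 0.0]
contact_force: [-0.1, -0.0, -0.3]
width: 0.0198
gripper_force: 0.0
t 34.07 pos [ 0.4804  0.4349 -0.0094] yaw -3.58 tilt [0.02 0.01] w 0.0198 f [-0.1 -0.  -0.3] g 0.0
rz -0.18
before dx -0.0005 dy 0.0003 dz 0.0051
after dx -0.0005 dy 0.0003 dz 0.0051
```

The fingers closed without meeting the part, so I'll look.

```bash
python3 - <<'E'
from h import *
S=manip.get_image('side');T=manip.get_image('top');p=manip.get_state()['position']
print(proj(S,p),proj(T,p))
a=S['frame'][245:345,335:435,::-1]
b=T['frame'][270:360,130:260,::-1]
o=np.zeros((500,800,3),np.uint8);o[:400,:400]=cv2.resize(a,None,fx=4,fy=4,interpolation=2);o[:270,405:795]=cv2.resize(b,None,fx=3,fy=3,interpolation=2)
cv2.imwrite('pics/d7.png',o)
E
```

```text
[[368.85169551 385.66800039]] [[165.74137927 324.57468966]]
```

View pics/d7.png

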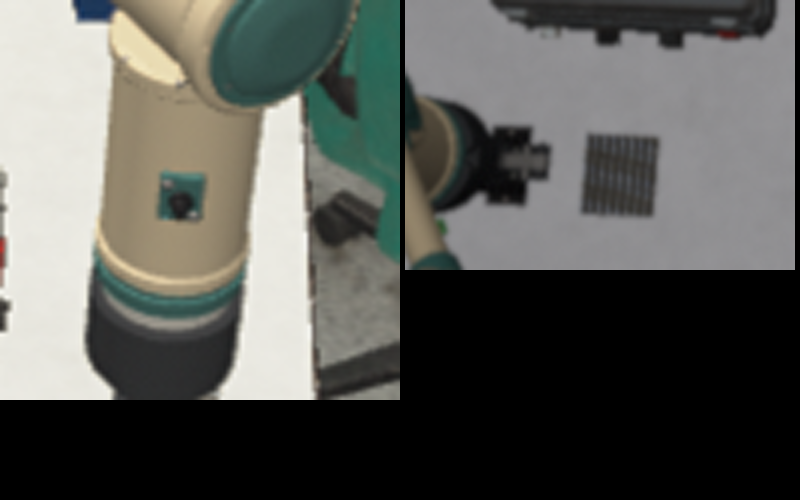

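The side crop missed the tip. The bias evidently grows with reach, so the fingers closed just above the fins. I'll open and go 16 mm lower in small steps.

```bash
python3 -m pendant '[{"dx":0,"dy":0,"dz":0,"rx":0,"ry":0,"rz":0,"hand":0.046},{"dx":0,"dy":0,"dz":0,"rx":0,"ry":0,"rz":0,"hand":0.046},{"dx":0,"dy":0,"dz":0,"rx":0,"ry":0,"rz":0,"hand":0.046},{"dx":0,"dy":0,"dz":0,"rx":0,"ry":0,"rz":0,"hand":0.046}]' 60; python3 go.py; python3 - <<'E'
from fit import *
S=manip.get_image('side');T=manip.get_image('top')
b=S['frame'][330:430,335:415,::-1]
cv2.imwrite('pics/d8.png',cv2.resize(b,None,fx=5,fy=5,interpolation=2))
E
```

```text
clock: 34.5
position: [0.4803, 0.4349, -0.0097]
ee_rot: [0.0, 1.0, -0.031, 0.0]
contact_force: [0.2, 0.5, -0.5]
width: 0.0457
gripper_force: 0.0
t 34.5 pos [ 0.4803  0.4349 -0.0097] yaw -3.58 tilt [ 0.   -0.01] w 0.0457 f [ 0.2  0.5 -0.5] g 0.0
```

View pics/d8.png

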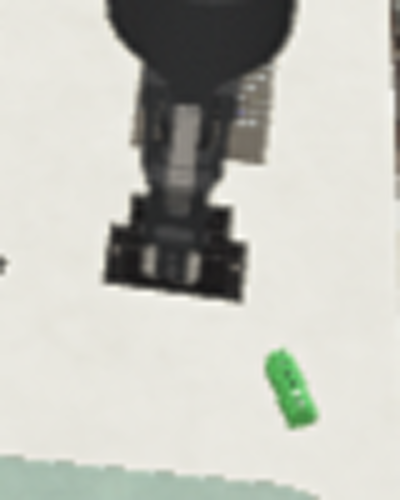

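The part is undisturbed with the finger in front of it, tip at about crop (175,275), still high on the fins. Next I'll lower it.

```bash
python3 -m pendant '[{"dx":0,"dy":0,"dz":0.003,"rx":0,"ry":0,"rz":0,"hand":0.046},{"dx":0,"dy":0,"dz":0.003,"rx":0,"ry":0,"rz":0,"hand":0.046},{"dx":0,"dy":0,"dz":0.003,"rx":0,"ry":0,"rz":0,"hand":0.046},{"dx":0,"dy":0,"dz":0,"rx":0,"ry":0,"rz":0,"hand":0.046}]' 60; python3 -m pendant '[{"dx":0,"dy":0,"dz":0.003,"rx":0,"ry":0,"rz":0,"hand":0.046},{"dx":0,"dy":0,"dz":0.002,"rx":0,"ry":0,"rz":0,"hand":0.046},{"dx":0,"dy":0,"dz":0,"rx":0,"ry":0,"rz":0,"hand":0.046},{"dx":0,"dy":0,"dz":0,"rx":0,"ry":0,"rz":0,"hand":0.02},{"dx":0,"dy":0,"dz":0,"rx":0,"ry":0,"rz":0,"hand":0.02},{"dx":0,"dy":0,"dz":0,"rx":0,"ry":0,"rz":0,"hand":0.02},{"dx":0,"dy":0,"dz":0,"rx":0,"ry":0,"rz":0,"hand":0.02},{"dx":0,"dy":0,"dz":0,"rx":0,"ry":0,"rz":0,"hand":0.02}]'; python3 go.py
```

```text
clock: 34.93
position: [0.4797, 0.4344, -0.0196]
ee_rot: [0.001, 1.0, -0.031, -0.001]
contact_force: [0.6, 0.2, -0.7]
width: 0.0459
gripper_force: 0.0
clock: 35.6
position: [0.4805, 0.4351, -0.0234]
ee_rot: [-0.0, 1.0, -0.031, 0.0]
contact_force: [-0.7, -0.2, 1.0]
width: 0.0286
gripper_force: 61.4
t 35.6 pos [ 0.4805  0.4351 -0.0234] yaw -3.58 tilt [0.03 0.02] w 0.0286 f [-0.7 -0.2  1. ] g 61.4
```

```bash
python3 -m pendant '[{"dx":0,"dy":0,"dz":-0.01,"rx":0,"ry":0,"rz":0,"hand":0.02},{"dx":0,"dy":0,"dz":-0.025,"rx":0,"ry":0,"rz":0,"hand":0.02},{"dx":0,"dy":0,"dz":-0.035,"rx":0,"ry":0,"rz":0,"hand":0.02},{"dx":0,"dy":0,"dz":-0.035,"rx":0,"ry":0,"rz":0,"hand":0.02},{"dx":0,"dy":0,"dz":-0.03,"rx":0,"ry":0,"rz":-4.6,"hand":0.02},{"dx":0,"dy":0,"dz":-0.02,"rx":0,"ry":0,"rz":-7,"hand":0.02},{"dx":0,"dy":0,"dz":0,"rx":0,"ry":0,"rz":-7,"hand":0.02}]' 60; python3 -m pendant '[{"dx":0,"dy":0,"dz":0,"rx":0,"ry":0,"rz":-7,"hand":0.02},{"dx":0,"dy":0,"dz":0,"rx":0,"ry":0,"rz":-7,"hand":0.02},{"dx":0,"dy":0,"dz":0,"rx":0,"ry":0,"rz":-7,"hand":0.02},{"dx":0,"dy":0,"dz":0,"rx":0,"ry":0,"rz":-7,"hand":0.02},{"dx":0,"dy":0,"dz":0,"rx":0,"ry":0,"rz":-7,"hand":0.02},{"dx":0,"dy":0,"dz":0,"rx":0,"ry":0,"rz":-7,"hand":0.02},{"dx":0,"dy":0,"dz":0,"rx":0,"ry":0,"rz":-7,"hand":0.02},{"dx":0,"dy":0,"dz":0,"rx":0,"ry":0,"rz":-7,"hand":0.02},{"dx":0,"dy":0,"dz":0,"rx":0,"ry":0,"rz":-7,"hand":0.02},{"dx":0,"dy":0,"dz":0,"rx":0,"ry":0,"rz":-7,"hand":0.02},{"dx":0,"dy":0,"dz":0,"rx":0,"ry":0,"rz":-7,"hand":0.02},{"dx":0,"dy":0,"dz":0,"rx":0,"ry":0,"rz":-7,"hand":0.02}]';  python3 -m pendant '[{"dx":0,"dy":0,"dz":0,"rx":0,"ry":0,"rz":0,"hand":0.02}]' >/dev/null; python3 go.py .4694 -.2557 .12 99.05
```

```text
clock: 36.18
position: [0.483, 0.437, 0.138]
ee_rot: [-0.003, 0.991, 0.134, 0.005]
contact_force: [0.9, 0.6, -0.1]
width: 0.0286
gripper_force: 61.2
clock: 37.18
position: [0.48, 0.4347, 0.1318]
ee_rot: [-0.0, 0.647, 0.762, -0.0]
contact_force: [0.7, 0.4, -1.7]
width: 0.0286
gripper_force: 61.2
t 37.27 pos [0.4801 0.4347 0.1318] yaw 99.13 tilt [-0.   -0.01] w 0.0284 f [-0.2  0.4 -1.2] g 61.1
rz 0.08
before dx -0.6800 dy -0.1200 dz 0.0118
after dx -0.6801 dy -0.1191 dz 0.0118
```

```bash
python3 -m pendant '[{"dx":-0.034,"dy":-0.006,"dz":0,"rx":0,"ry":0,"rz":0,"hand":0.02},{"dx":-0.034,"dy":-0.006,"dz":0,"rx":0,"ry":0,"rz":0,"hand":0.02},{"dx":-0.034,"dy":-0.006,"dz":0,"rx":0,"ry":0,"rz":0,"hand":0.02},{"dx":-0.034,"dy":-0.006,"dz":0,"rx":0,"ry":0,"rz":0,"hand":0.02},{"dx":-0.034,"dy":-0.006,"dz":0,"rx":0,"ry":0,"rz":0,"hand":0.02},{"dx":-0.034,"dy":-0.006,"dz":0,"rx":0,"ry":0,"rz":0,"hand":0.02},{"dx":-0.034,"dy":-0.006,"dz":0,"rx":0,"ry":0,"rz":0,"hand":0.02},{"dx":-0.034,"dy":-0.006,"dz":0,"rx":0,"ry":0,"rz":0,"hand":0.02},{"dx":-0.034,"dy":-0.006,"dz":0,"rx":0,"ry":0,"rz":0,"hand":0.02},{"dx":-0.034,"dy":-0.006,"dz":0,"rx":0,"ry":0,"rz":0,"hand":0.02},{"dx":-0.034,"dy":-0.006,"dz":0,"rx":0,"ry":0,"rz":0,"hand":0.02},{"dx":-0.034,"dy":-0.006,"dz":0,"rx":0,"ry":0,"rz":0,"hand":0.02}]' >/dev/null; python3 -m pendant '[{"dx":-0.034,"dy":-0.006,"dz":0,"rx":0,"ry":0,"rz":0,"hand":0.02},{"dx":-0.034,"dy":-0.006,"dz":0,"rx":0,"ry":0,"rz":0,"hand":0.02},{"dx":-0.034,"dy":-0.006,"dz":0,"rx":0,"ry":0,"rz":0,"hand":0.02},{"dx":-0.034,"dy":-0.006,"dz":0,"rx":0,"ry":0,"rz":0,"hand":0.02},{"dx":-0.034,"dy":-0.006,"dz":0,"rx":0,"ry":0,"rz":0,"hand":0.02},{"dx":-0.034,"dy":-0.006,"dz":0,"rx":0,"ry":0,"rz":0,"hand":0.02},{"dx":-0.034,"dy":-0.006,"dz":0,"rx":0,"ry":0,"rz":0,"hand":0.02},{"dx":-0.034,"dy":-0.006,"dz":0,"rx":0,"ry":0,"rz":0,"hand":0.02},{"dx":0,"dy":0,"dz":0.03,"rx":0,"ry":0,"rz":0,"hand":0.02},{"dx":0,"dy":0,"dz":0.03,"rx":0,"ry":0,"rz":0,"hand":0.02},{"dx":0,"dy":0,"dz":0.01,"rx":0,"ry":0,"rz":0,"hand":0.02}]' >/dev/null; python3 -m pendant '[{"dx":0,"dy":0,"dz":0,"rx":0,"ry":0,"rz":0,"hand":0.02},{"dx":0,"dy":0,"dz":0,"rx":0,"ry":0,"rz":0,"hand":0.02},{"dx":0,"dy":0,"dz":0,"rx":0,"ry":0,"rz":0,"hand":0.02}]'; python3 go.py .4694 -.2557 -.0194 99.05
```

```text
clock: 39.43
position: [0.4696, -0.2559, 0.063]
ee_rot: [0.001, 0.649, 0.76, 0.0]
contact_force: [-0.4, 0.7, -0.5]
width: 0.0284
gripper_force: 61.1
t 39.43 pos [ 0.4696 -0.2559  0.063 ] yaw 99.01 tilt [ 0.14 -0.1 ] w 0.0284 f [-0.4  0.7 -0.5] g 61.1
rz -0.04
before dx 0.0002 dy -0.0002 dz 0.0824
after dx 0.0002 dy -0.0002 dz 0.0824
```

```bash
python3 -m pendant '[{"dx":0,"dy":0,"dz":0.02,"rx":0,"ry":0,"rz":0,"hand":0.02},{"dx":0,"dy":0,"dz":0.02,"rx":0,"ry":0,"rz":0,"hand":0.02},{"dx":0,"dy":0,"dz":0.015,"rx":0,"ry":0,"rz":0,"hand":0.02},{"dx":0,"dy":0,"dz":0.01,"rx":0,"ry":0,"rz":0,"hand":0.02},{"dx":0,"dy":0,"dz":0.005,"rx":0,"ry":0,"rz":0,"hand":0.02},{"dx":0,"dy":0,"dz":0.003,"rx":0,"ry":0,"rz":0,"hand":0.02},{"dx":0,"dy":0,"dz":0,"rx":0,"ry":0,"rz":0,"hand":0.02},{"dx":0,"dy":0,"dz":0,"rx":0,"ry":0,"rz":0,"hand":0.02}]';  python3 -m pendant '[{"dx":0,"dy":0,"dz":0.002,"rx":0,"ry":0,"rz":0,"hand":0.02},{"dx":0,"dy":0,"dz":0.002,"rx":0,"ry":0,"rz":0,"hand":0.02},{"dx":0,"dy":0,"dz":0.002,"rx":0,"ry":0,"rz":0,"hand":0.02},{"dx":0,"dy":0,"dz":0,"rx":0,"ry":0,"rz":0,"hand":0.02},{"dx":0,"dy":0,"dz":0,"rx":0,"ry":0,"rz":0,"hand":0.02}]'; python3 go.py .4694 -.2557 -.0194 99.05
```

```text
clock: 40.1
position: [0.4691, -0.256, -0.0107]
ee_rot: [0.001, 0.649, 0.761, 0.0]
contact_force: [-0.4, 0.1, -0.7]
width: 0.0283
gripper_force: 61.2
clock: 40.52
position: [0.4682, -0.2555, -0.0177]
ee_rot: [-0.0, 0.649, 0.76, -0.0]
contact_force: [-0.6, -0.4, -1.4]
width: 0.0285
gripper_force: 61.2
t 40.52 pos [ 0.4682 -0.2555 -0.0177] yaw 99.01 tilt [-0.01  0.  ] w 0.0285 f [-0.6 -0.4 -1.4] g 61.2
rz -0.04
before dx -0.0004 dy 0.0011 dz 0.0017
after dx -0.0004 dy 0.0011 dz 0.0017
```

```bash
python3 -m pendant '[{"dx":0,"dy":0,"dz":0.001,"rx":0,"ry":0,"rz":0,"hand":0.02},{"dx":0,"dy":0,"dz":0.001,"rx":0,"ry":0,"rz":0,"hand":0.02},{"dx":0,"dy":0,"dz":0,"rx":0,"ry":0,"rz":0,"hand":0.04},{"dx":0,"dy":0,"dz":0,"rx":0,"ry":0,"rz":0,"hand":0.04},{"dx":0,"dy":0,"dz":0,"rx":0,"ry":0,"rz":0,"hand":0.04},{"dx":0,"dy":0,"dz":-0.01,"rx":0,"ry":0,"rz":0,"hand":0.04},{"dx":0,"dy":0,"dz":-0.03,"rx":0,"ry":0,"rz":0,"hand":0.04},{"dx":0,"dy":0,"dz":-0.04,"rx":0,"ry":0,"rz":0,"hand":0.04},{"dx":0,"dy":0,"dz":-0.04,"rx":0,"ry":0,"rz":0,"hand":0.04},{"dx":0,"dy":0,"dz":-0.03,"rx":0,"ry":0,"rz":0,"hand":0.04}]'; python3 -m pendant '[{"dx":0.035,"dy":0,"dz":0,"rx":0,"ry":0,"rz":0,"hand":0.04},{"dx":0.035,"dy":0,"dz":0,"rx":0,"ry":0,"rz":0,"hand":0.04},{"dx":0.035,"dy":0,"dz":0,"rx":0,"ry":0,"rz":0,"hand":0.04},{"dx":0.035,"dy":0,"dz":0,"rx":0,"ry":0,"rz":0,"hand":0.04},{"dx":0.035,"dy":0,"dz":0,"rx":0,"ry":0,"rz":0,"hand":0.04},{"dx":0.035,"dy":0,"dz":0,"rx":0,"ry":0,"rz":0,"hand":0.04},{"dx":0.035,"dy":0,"dz":0,"rx":0,"ry":0,"rz":0,"hand":0.04},{"dx":0.035,"dy":0,"dz":0,"rx":0,"ry":0,"rz":0,"hand":0.04},{"dx":0.035,"dy":0,"dz":0,"rx":0,"ry":0,"rz":0,"hand":0.04},{"dx":0.035,"dy":0,"dz":0,"rx":0,"ry":0,"rz":0,"hand":0.04},{"dx":0.03,"dy":0,"dz":0,"rx":0,"ry":0,"rz":0,"hand":0.04},{"dx":0,"dy":0,"dz":0,"rx":0,"ry":0,"rz":0,"hand":0.04}]' >/dev/null; python3 go.py; python3 - <<'E'
from fit import *
S=manip.get_image('side');T=manip.get_image('top')
a=S['frame'][170:260,330:420,::-1]; b=T['frame'][262:372,345:515,::-1]
o=np.zeros((600,800,3),np.uint8);o[:360,:360]=cv2.resize(a,None,fx=4,fy=4,interpolation=2);o[:286,358:800]=cv2.resize(b,None,fx=2.6,fy=2.6,interpolation=2)[:286,:442]
cv2.imwrite('pics/d9.png',o[:380])
E
```

```text
clock: 41.35
position: [0.4692, -0.2561, 0.1344]
ee_rot: [0.002, 0.649, 0.761, 0.0]
contact_force: [0.6, -0.3, 0.6]
width: 0.0399
gripper_force: 0.0
t 42.35 pos [0.4074 0.1244 0.1312] yaw 99.3 tilt [0.03 0.17] w 0.0399 f [-0.1  0.3 -0.1] g 0.0
```

View pics/d9.png

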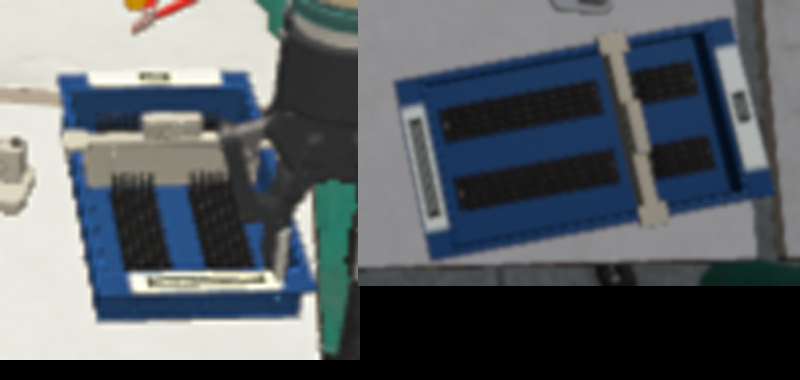

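```bash
python3 - <<'E'
from fit import *
T=manip.get_image('top')
for n,L,x,y in(('l+',.142,.5109,-.1217),('l-',.142,.4517,-.1311),('s+',.06,.5326,-.2457),('s-',.06,.4694,-.2557)):
    p,e=fit([T],L,[x,y,1.729,.004]); d=p[:2]-[.4879,-.1679]; c,s=np.cos(.158),np.sin(.158)
    print(n,'tote xy',(d@[c,s]).round(4),(d@[-s,c]).round(4),'z',p[3].round(3),'yaw rel',np.degrees(p[2]-.158-np.pi/2).round(1),round(e,1))
E
```

```text
l+ tote xy 0.0313 0.0408 z -0.005 yaw rel 0.1 24.0
l- tote xy -0.029 0.0391 z -0.01 yaw rel -0.2 22.9
s+ tote xy 0.0326 -0.0824 z -0.001 yaw rel -0.2 96.6
s- tote xy -0.0321 -0.082 z 0.002 yaw rel -0.9 92.5
```

```bash
python3 -c "
from rig import manip
print(manip.sign_off())"
```

```text
the job is handed in; nothing more can be done
None
```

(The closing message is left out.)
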